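# Fetch a stray filter block from under the microscope stage with a reacher

### The job

A microscope filter block has slid into the low gap under the black raised stage and is caught there by a spring clip. Take the reacher by its two trigger plates, slide its jaws in around the block, squeeze the trigger only as firmly as needed to hold the block without crushing it (its glass is delicate), draw the block straight out until all of it lies well clear (25 mm or more) in front of the stage, then let go so that block and reacher both stay upright on the table. Do not touch the block or the stage with the hand, do not ram the stage with the reacher, and leave everything else where it is.

Things in the scene. Friction and masses are not known exactly. Their poses are not given: they have to be found in the camera images.
- reacher: Grabbing tool standing on the table: grey handle, aluminium shaft, black cross-head, two parallel jaws. 225 mm long, 0.4 kg, balanced just ahead of the handle. Origin: underside, below the handle's middle; x along the shaft to the jaws, y left, z up. Stands on a flat foot (x -52..70, 34 mm wide, 10 thick), so it slides on the table (drag 2 to 3 N). Handle top at z = 60. Cross-head x 103..127, z 28..41 mm.
- trigger (a point): Middle of the trigger (reacher x = 0, y = 0, z = 40 mm; reacher's axes): two black upright plates, x -25..25, z 16..64 mm, to be squeezed together along y. Outer faces at rest: right y = -26 mm, left y = +26 to +34 mm (a set screw, different each run, not measured). Both move in together, up to 14 mm each; return spring 4.5 N on each at rest, 5.9 N at full squeeze. Reopens when let go.
- jaws (a point): Middle between the jaw pads (reacher x = 159, y = 0, z = 17 mm; reacher's axes). Pads are 40 mm apart at rest; jaws move in exactly as far as the plates. Each pad has its own spring, 3 N/mm, 7 mm of give. Once both pads touch the block, each plate's force is its return spring plus one pad's squeeze: 3 N more per further mm of each plate. Jaw arms: out to y = +-38 at rest, x to 172, z 8..26 mm.
- pad_left: Rubber pad on the left (+y) jaw, 18 mm long, x 150..168, z 8..26 mm. Origin and axes are the reacher's, shifted along y as jaw and pad move: its inner face lies at y = +20 mm from this origin.
- pad_right: Rubber pad on the right (-y) jaw, mirror image of the left: inner face at y = -20 mm from this origin.
- block: Filter block: dark metal box with small amber window on top, 46 (x) by 26 (y) by 34 mm high, about 80 g. Origin: middle of the underside; x points into the gap. Its inner 10 to 16 mm are caught between a bracket and a spring clip; the outer 30 mm or more are free on both sides. A pad squeeze under about 4 N slips off it, over 12 N on either pad crushes it; about 7 N is right.
- stage: Raised stage, fixed: black plate with clear window, 240 (x) by 300 (y) mm, top face at 68 mm, 58 mm free below. Four legs, 22 mm thick, at x = +-104, y = +-136 mm. Origin: on the table below its middle; x points into the gap, open front edge at x = -120 mm, z up. The block sits at about x = -34, y = 0, aligned with the stage.
- stage_mouth (a point): Middle of the stage's open front edge, at table height (stage x = -120 mm); stage's axes. The fixed bracket (y 13..25 mm) and the clip (y -13..-18, presses the block to +y with 3.5 N) span x 97 to 113 mm from here; behind the block's inner end is a fixed backstop at x = 113 mm.
- wellplate: Bystander, leave alone: lidded six-well plate 85 x 127 x 20 mm on top of the stage; origin under its middle.
- dish: Bystander, leave alone: round dish, 60 mm across, on top of the stage; origin under its middle.
- vial: Bystander, leave alone: small jar, 24 mm across and 42 mm tall, standing under the stage beside the block; origin under its middle.
- dish_big: Bystander, leave alone: round dish, 90 mm across, on the table; origin under its middle.
- wash: Bystander, leave alone: plain white bottle, 66 mm across, 150 mm tall; origin under its middle.
- marker: Bystander, leave alone: black pen lying on the table, 132 mm long; origin under its middle.

How it is judged:
By the outcome, as a careful person would: the job done as asked, in the order asked, and still so for the second after the job is handed in, with the robot touching nothing.
It also fails if it takes over 69 s, if anything falls off the work surface, if the arm or the gripper's body presses on something with over 40 N, if the wrist force passes 120 N, or if a joint passes its speed limit or range.

### The arm

A 6-joint arm with a two-finger parallel gripper is mounted at the origin on the work surface. World frame = base frame: x ahead of the robot, y to its left, z up, the work surface at z = 0. Lengths are in m, angles in rad, forces in N, time in s.
With the tool pointing down it reaches from about 0.325 to 0.775 m from the base axis. Payload 5.5 kg.
Tool frame: the origin (TCP) lies at the very end of the fingers, on their centre line; the grasp point (between the pads) lies 19 mm behind it; z points along the fingers, y is the direction in which the jaws open and shut (so a half turn about z gives the same grasp; the last joint's range is limited). The gripper opens to 88 mm and grips with 3 to 60 N. Pads are 20 mm wide; open, the fingers measure 115 mm over their backs; the gripper's body (75 mm by 178 mm) begins 61 mm behind the grasp point.
Start: joints at [1.187, 0.091, 1.231, -0, 1.82, -0.057], TCP at [0.193, 0.568, 0.187] pointing down, gripper open.
Joint ranges: [-2.87, 2.87], [-0.86, 2.18], [0.17, 2.46], [-1.51, 4.65], [0.06, 2.69], [-2.65, 2.65]. Speed limits (rad/s): [2.57, 2.57, 3.01, 3.14, 3.14, 3.14].

### API

Orientations are given as a unit quaternion [w, x, y, z].
In Python, from rig import sensors, viewer, order gives the robot as it stands.
- The arm moves only by the tool jog_arm, never from a script. Its argument "steps" is a list of rows, each a list of 3 entries, a list of its own where there are three numbers: the closure, from -1 (fully open) to 1 (shut), then the shift along the tool's x, y, z scaled (see below), then the turn about the tool's z scaled (see below). In form: [[hand, [dx, dy, dz], twist], ...]. A call has 1 to 20 rows; each row shifts and turns the commanded pose from where the row before left it, along the tool's axes as they then stand; what a row does not reach is not made up. The controller multiplies each number of a shift by 0.05 m and each number of a turn by 0.12 rad. A row lasts 1/8 s, in which the tool goes at most 62.5 mm and 10.7 degrees, less where a joint would pass 70% of its speed; a pose out of reach is approached as far as the arm can. A call with a number of a shift or a turn outside -1 to 1 is refused whole. A call with a gripper value outside its range is refused whole. The fingers move at their own pace and stop on an object; "squeeze" is the grip in N (left out, the last holds). Time passes only in rows, so rows that do not move let the fingers close. It gives the time, the measured TCP pose, the force and the opening at its end, in the units of the state.
- sensors.get_state(): the state, without advancing time (a new reading comes with each control period).
- viewer.read_camera(name): name is "scene" or "top"; returns the picture (420x560x3 uint8, red, green, blue); there is no depth.
- viewer.get_calibration(name): a dict with "mtx" (3x3 intrinsics, pixels), "dist_coeffs" ([k1, k2, p1, p2, k3] as OpenCV has them; the pictures are not rectified), "extrinsics" (4x4, takes a point from camera to world coordinates). Camera axes: x right, y up, looking along -z (the intrinsics and any distortion apply to the point x, -y, -z); pixel columns grow to the right and rows downward; lengths in m; the calibration is good to about 2 mm. A picture is of the moment at which its call begins. get_calibration takes no time and is no camera call.
- order.close_job(): hands the job in, once; it reports no verdict.
Trained networks look in the newest picture that a camera, given by its name, has taken for a name from the list of things; names that differ only in an ending like _2 or _b are one class to them, and where a whole thing is asked for, a point or a joint stands for the part that bears it (a point fixed in the world has none). Each returns a list of dicts, best first, with "p" (0 to 1); they miss things now and then, are a little off and sometimes report something else, mostly with a low value. They report only what shows in the picture. A call takes as long as a camera call.
- viewer.spot_in(label, camera): "xyz" ([x, y, z] in m, in the coordinates of the camera as it stood for that picture, good to about 4 mm: the middle of the surface that is visible of it).
- viewer.spot_point(label, camera): "xyz" ([x, y, z] in m, in the coordinates of the camera as it stood for that picture, good to about 4 mm: a listed point, or the origin of a listed thing).
The state is a dict: "time_s": time; "q": joint angles; "qvel": joint speeds; "joint_efforts": joint torques, N m; "tcp_pos": TCP position; "tool_rot": TCP orientation; "contact_force": force on the tool from outside, world axes, zero at the start; "ft_torque": the same for the moment, N m; "opening": opening from 0.0 (shut) to 1.0 (fully open).
Only numpy, scipy, OpenCV 4.12 (cv2) and the standard library are available. Lean on these libraries where they do the work, as an engineer would, in place of code of your own. Each camera call takes 0.05 s, during which the arm holds its last target.

## Working session

There is one attempt and no reset: what is moved stays moved. The work goes in short steps, Python scripts to look and compute and a tool call to move; the robot and the scene stay as the last step left them, time stands still between calls to the robot, and variables do not carry over. Pictures are saved under pics/ and viewed, and the job is handed in when it is done.

Besides the shell and the picture viewer there is one more tool, called after "Request:" by a JSON object that holds its "method" and its "body", one argument or row to a line. jog_arm: Moves the arm, as the interface text tells. Its arguments: {"type":"object","properties":{"steps":{"type":"array"},"squeeze":{"type":"number"}},"required":["steps"]}

```bash
ls; mkdir -p pics; cat > h.py <<'E'
import numpy as np, cv2
from rig import sensors, viewer, order
def w(cam,p):
    T=np.array(viewer.get_calibration(cam)["extrinsics"]); return (T@np.append(p,1))[:3]
def shot(cam,name):
    im=viewer.read_camera(cam); cv2.imwrite(f"pics/{name}.png",cv2.cvtColor(im,cv2.COLOR_RGB2BGR)); return im
def proj(cam,P):
    c=viewer.get_calibration(cam); T=np.linalg.inv(np.array(c["extrinsics"]))
    P=np.atleast_2d(P); q=(T[:3,:3]@P.T).T+T[:3,3]; q=q*[1,-1,-1]
    return cv2.projectPoints(q.reshape(-1,1,3),np.zeros(3),np.zeros(3),np.array(c["mtx"]),np.array(c["dist_coeffs"]))[0][:,0]
def unproj(cam,uv,z):
    c=viewer.get_calibration(cam); T=np.array(c["extrinsics"])
    u=cv2.undistortPoints(np.array(uv,float).reshape(-1,1,2),np.array(c["mtx"]),np.array(c["dist_coeffs"]))[:,0]
    d=np.c_[u[:,0],-u[:,1],-np.ones(len(u))]@T[:3,:3].T; o=T[:3,3]
    return o+d*((z-o[2])/d[:,2])[:,None]
E
python3 - <<'E'
from h import *
for c in ("scene","top"):
    shot(c,c+"0")
    print(c,np.round(viewer.get_calibration(c)["extrinsics"],3).tolist(),np.array(viewer.get_calibration(c)["mtx"]).round(0).tolist())
    for l in ("reacher","trigger","jaws","pad_left","pad_right","block","stage","stage_mouth","vial"):
        r=viewer.spot_point(l,c)
        print(c,l,[(round(x["p"],2),w(c,x["xyz"]).round(4).tolist()) for x in r[:3]])
print(sensors.get_state())
E
```

```text
pics
scene [[0.881, -0.278, 0.384, 1.044], [0.473, 0.478, -0.74, -0.93], [0.022, 0.833, 0.552, 0.759], [0.0, 0.0, 0.0, 1.0]] [[432.0, 0.0, 282.0], [0.0, 432.0, 210.0], [0.0, 0.0, 1.0]]
scene reacher [(0.31, [0.5579, 0.196, -0.0029])]
scene trigger [(0.9, [0.4861, -0.2599, 0.0383])]
scene jaws [(0.95, [0.4695, -0.0971, 0.0164])]
scene pad_left []
scene pad_right []
scene block []
scene stage [(0.63, [0.5606, 0.1974, -0.0013])]
scene stage_mouth []
scene vial []
top [[0.027, 0.997, -0.074, 0.452], [-1.0, 0.027, -0.002, 0.026], [0.0, 0.074, 0.997, 1.514], [0.0, 0.0, 0.0, 1.0]] [[473.0, 0.0, 281.0], [0.0, 473.0, 210.0], [0.0, 0.0, 1.0]]
top reacher [(0.83, [0.4835, -0.2553, -0.0061])]
top trigger [(0.65, [0.4842, -0.2505, 0.0362])]
top jaws [(0.91, [0.4715, -0.0971, 0.0141]), (0.74, [0.4855, -0.2515, 0.036])]
top pad_left [(0.31, [0.4821, -0.2524, -0.0038])]
top pad_right []
top block []
top stage [(0.74, [0.5568, 0.1997, -0.0004])]
top stage_mouth []
top vial [(0.19, [0.5191, 0.4557, -0.0003])]
{'time_s': 1.0, 'q': array([ 1.18728908e+00,  9.10915337e-02,  1.23071554e+00,  9.01728939e-06,
        1.81980531e+00, -5.67160298e-02]), 'qvel': array([-0.00244119,  0.00180697, -0.00079177,  0.00058943,  0.0017101 ,
        0.00069305]), 'joint_efforts': array([ 1.80091803e-03, -4.46218944e+01, -4.06510663e+01,  6.98149251e-02,
        1.97376095e-02,  1.85221779e-05]), 'tcp_pos': array([0.19261328, 0.56824934, 0.18722751]), 'tool_rot': array([-6.41826205e-06,  1.62668424e-01,  9.86680791e-01, -8.67374489e-06]), 'contact_force': array([0.71574805, 0.08058996, 0.15212222]), 'ft_torque': array([ 0.0122536 ,  0.01600593, -0.01210064]), 'opening': 1.0034583188041224}
```

View pics/scene0.png

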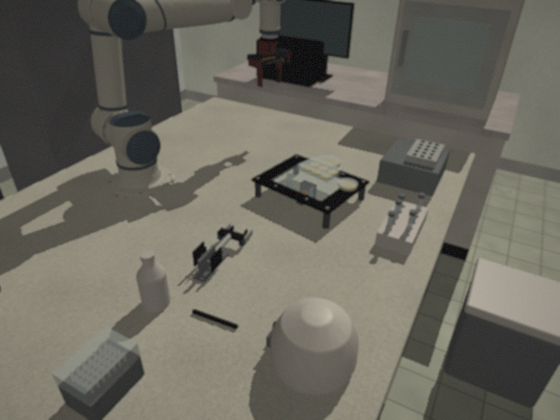

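View pics/top0.png

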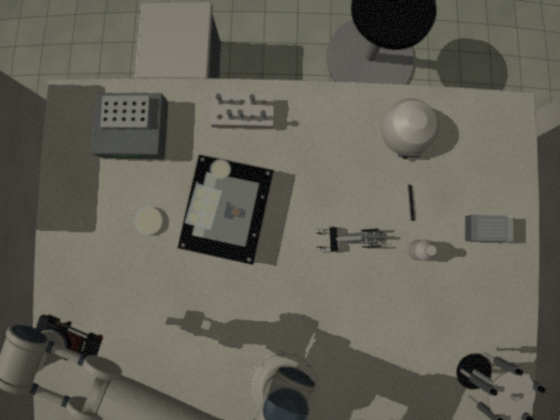

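```bash
python3 - <<'E'
import cv2,numpy as np
a=cv2.imread("pics/top0.png")
def z(a,x0,y0,x1,y1,s,n):
    c=a[y0:y1,x0:x1]; c=cv2.convertScaleAbs(c,alpha=1.6,beta=20); cv2.imwrite(f"pics/{n}.png",cv2.resize(c,None,fx=s,fy=s,interpolation=cv2.INTER_CUBIC))
z(a,170,145,290,275,4.5,"z1"); z(a,305,215,405,260,8,"z2")
b=cv2.imread("pics/scene0.png"); z(b,180,215,270,290,8,"z3"); z(b,240,150,380,240,5.5,"z4")
E
```

```text
(no output)
```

View pics/z1.png

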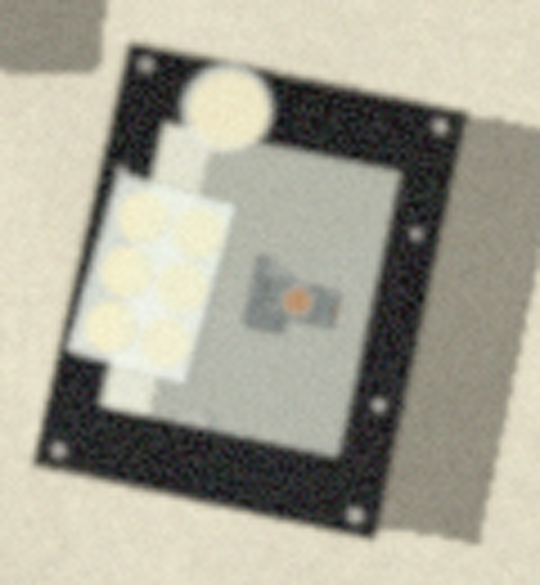

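View pics/z2.png

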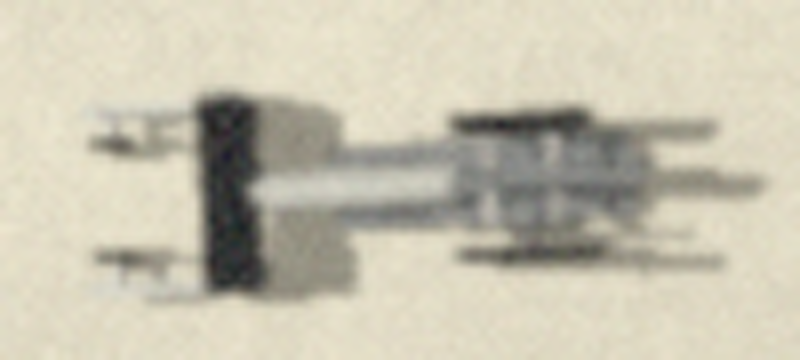

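View pics/z3.png

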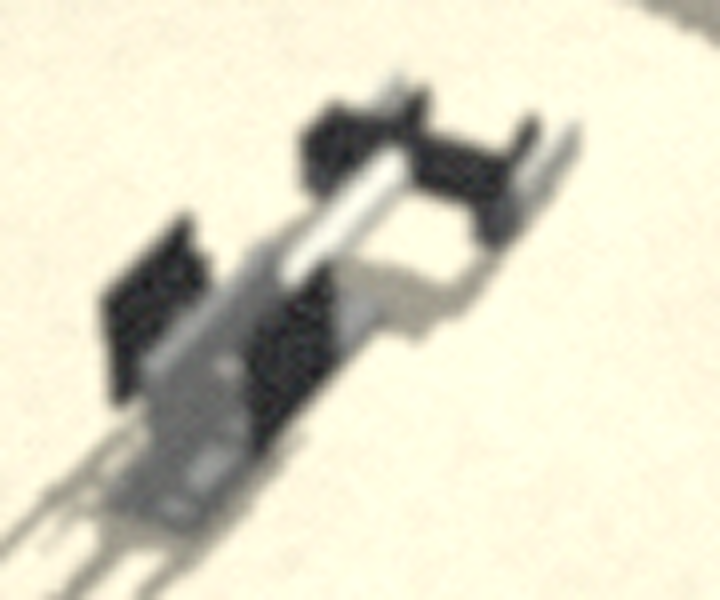

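View pics/z4.png

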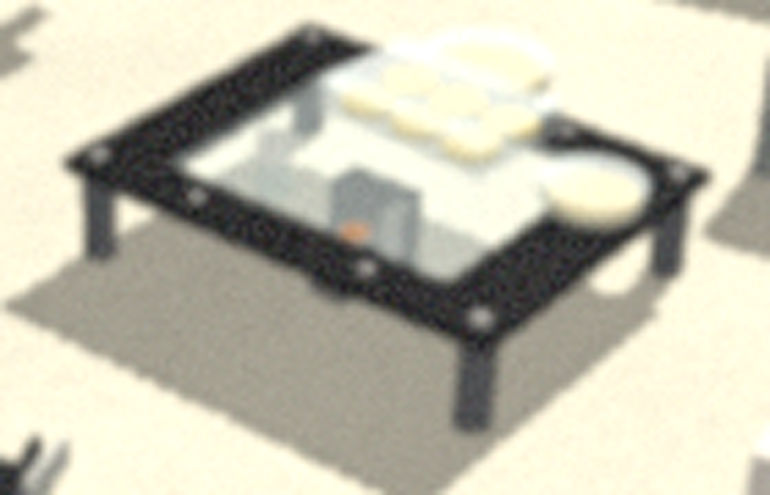

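```bash
cat > fit.py <<'E'
from h import *
from scipy.optimize import least_squares
def R(a): return np.array([[np.cos(a),-np.sin(a)],[np.sin(a),np.cos(a)]])
def place(p,pts): # p x,y,yaw
    pts=np.atleast_2d(pts).astype(float); o=pts.copy(); o[:,:2]=pts[:,:2]@R(p[2]).T+p[:2]; return o
def rect(x0,x1,y0,y1,z): return np.array([[x0,y0,z],[x0,y1,z],[x1,y1,z],[x1,y0,z]])
E
python3 - <<'E'
from fit import *
# stage fit: edge search along model outline normals, both cameras
ims={c:cv2.GaussianBlur(cv2.cvtColor(cv2.imread(f"pics/{c}0.png"),cv2.COLOR_BGR2GRAY).astype(np.float32),(0,0),0.8) for c in("top","scene")}
def edgepts(cam,p,z=0.068,half=5):
    c=rect(-.12,.12,-.15,.15,z); out=[]
    for i in range(4):
        a,b=c[i],c[(i+1)%4]; n=b-a; n=np.array([n[1],-n[0],0]);n/=np.linalg.norm(n)
        if n@((a+b)/2)<0:n=-n
        for t in np.linspace(.06,.94,40):
            P=a+(b-a)*t; uv=proj(cam,place(p,[P,P+n*.003])); d=uv[1]-uv[0]; d/=np.linalg.norm(d)
            s=np.arange(-half,half+.01,.25); q=uv[0]+s[:,None]*d
            v=cv2.remap(ims[cam],q[:,0].astype(np.float32)[None],q[:,1].astype(np.float32)[None],cv2.INTER_LINEAR)[0]
            g=np.gradient(v); k=g.argmax()
            if g[k]>2.5: out.append((P,n,uv[0]+s[k]*d))
    return out
for cams in (["top"],["scene"],["top","scene"]):
    p=np.array([0.558,0.1985,np.radians(78)])
    for it in range(6):
        E=[(c,)+e for c in cams for e in edgepts(c,p,half=6 if it<2 else 3)]
        def res(p):
            r=[]
            for c in cams:
                L=[e for e in E if e[0]==c]
                A=proj(c,place(p,np.array([e[1] for e in L]))); B=proj(c,place(p,np.array([e[1]+e[2]*.003 for e in L])))
                d=B-A; d/=np.linalg.norm(d,axis=1)[:,None]
                r.append(((A-np.array([e[3] for e in L]))*d).sum(1))
            return np.concatenate(r)
        s=least_squares(res,p,loss="soft_l1",f_scale=.4); p=s.x
    print(cams,p[:2].round(4),np.degrees(p[2]).round(2),len(E),np.abs(s.fun).mean().round(3))
m=[]
for k in range(6):
    for c in("top","scene"):
        viewer.read_camera(c)
        for l in("trigger","jaws","block","vial","stage_mouth"):
            for r in viewer.spot_point(l,c): m.append((c,l,r["p"],w(c,r["xyz"])))
for k in m:
    if k[2]>.25: print(k[0],k[1],round(k[2],2),k[3].round(4))
for l in("block","vial"):
    for c in ("top","scene"): print(l,c,[(round(r["p"],2),w(c,r["xyz"]).round(3)) for r in viewer.spot_in(l,c)])
E
```

```text
['top'] [0.5587 0.1991] 79.34 158 0.388
['scene'] [0.5563 0.1945] 80.29 141 1.012Traceback (most recent call last):
  File "<stdin>", line 19, in <module>
  File "<stdin>", line 10, in edgepts
  File "h.py", line 8, in proj
    c=viewer.get_calibration(cam); T=np.linalg.inv(np.array(c["extrinsics"]))
ValueError: time passes only in moves, steps and waits
```

```bash
python3 - <<'E'
s=open('h.py').read().replace('viewer.get_calibration(cam)','cal(cam)').replace("def w(","import functools,pickle,os\n@functools.lru_cache(None)\ndef cal(cam):\n    f=f'cal_{cam}.pkl'\n    if not os.path.exists(f): pickle.dump(dict(viewer.get_calibration(cam)),open(f,'wb'))\n    return pickle.load(open(f,'rb'))\ndef w(",1)
open('h.py','w').write(s)
E
python3 - <<'E'
from fit import *
m={}
for k in range(5):
    for c in("top","scene"):
        viewer.read_camera(c)
        for l in("trigger","jaws","block","vial","stage_mouth","stage"):
            for r in viewer.spot_point(l,c):
                if r["p"]>.25: m.setdefault((c,l),[]).append(np.r_[w(c,r["xyz"]),r["p"]])
for k,v in m.items(): print(k); print(np.array(v).round(4))
for l in("block","vial"):
    for c in ("top","scene"): print(l,c,[(round(r["p"],2),w(c,r["xyz"]).round(3)) for r in viewer.spot_in(l,c)])
E
```

```text
('top', 'trigger')
[[ 0.4829 -0.2535  0.0369  0.63  ]
 [ 0.4824 -0.2533  0.0367  0.69  ]
 [ 0.4825 -0.2523  0.0364  0.62  ]
 [ 0.4826 -0.2537  0.035   0.68  ]
 [ 0.4843 -0.2541  0.0379  0.72  ]]
('top', 'jaws')
[[ 0.4703 -0.0983  0.0137  0.76  ]
 [ 0.4709 -0.0954  0.0171  0.87  ]
 [ 0.5581  0.2013  0.      0.71  ]
 [ 0.4705 -0.0965  0.0139  0.8   ]
 [ 0.4709 -0.0967  0.0158  0.6   ]
 [ 0.471  -0.0954  0.0168  0.61  ]]
('top', 'stage')
[[ 5.581e-01  1.990e-01 -2.200e-03  9.600e-01]
 [ 5.592e-01  1.987e-01 -1.100e-03  8.800e-01]
 [ 4.827e-01 -2.532e-01 -4.000e-03  6.000e-01]
 [ 5.199e-01  4.532e-01 -0.000e+00  5.200e-01]
 [ 5.571e-01  1.986e-01 -2.000e-04  6.100e-01]
 [ 5.547e-01  2.014e-01 -6.000e-04  7.500e-01]
 [ 5.548e-01  2.038e-01 -6.000e-04  9.400e-01]]
('scene', 'trigger')
[[ 0.4847 -0.2589  0.0389  0.79  ]
 [ 0.4863 -0.2588  0.0397  0.6   ]
 [ 0.4874 -0.2551  0.0394  0.95  ]
 [ 0.4872 -0.2565  0.0398  0.58  ]
 [ 0.5554  0.1972  0.0021  0.4   ]
 [ 0.4716 -0.097   0.015   0.32  ]
 [ 0.4853 -0.258   0.0393  0.58  ]]
('scene', 'jaws')
[[ 0.4705 -0.0975  0.0162  0.86  ]
 [ 0.4841 -
[... 220 characters left out ...]
0164  0.65  ]]
('scene', 'vial')
[[ 0.4489 -0.416  -0.0037  0.3   ]]
('scene', 'stage_mouth')
[[0.5169 0.4524 0.0047 0.67  ]]
('scene', 'stage')
[[ 5.542e-01  1.949e-01 -2.000e-03  6.800e-01]
 [ 5.523e-01  1.945e-01 -1.800e-03  6.900e-01]
 [ 5.546e-01  1.991e-01 -9.000e-04  7.500e-01]
 [ 5.556e-01  1.933e-01 -3.200e-03  9.400e-01]
 [ 5.561e-01  1.962e-01 -1.700e-03  8.400e-01]
 [ 4.824e-01 -2.568e-01 -4.000e-04  6.300e-01]]
('top', 'stage_mouth')
[[ 0.4842 -0.2551  0.0354  0.36  ]
 [ 0.5187  0.4508 -0.      0.66  ]
 [ 0.4707 -0.099   0.0172  0.49  ]]
('top', 'vial')
[[ 0.5567  0.2026 -0.0021  0.31  ]]
block top []
block scene []
vial top [(0.2, array([ 0.48 , -0.206,  0.032]))]
vial scene []
```

```bash
cat > ov.py <<'E'
from fit import *
def overlay(cam,src,boxes,roi,s,name):
    a=cv2.convertScaleAbs(cv2.imread(src),alpha=1.6,beta=20); x0,y0,x1,y1=roi
    c=cv2.resize(a[y0:y1,x0:x1],None,fx=s,fy=s,interpolation=cv2.INTER_CUBIC)
    for p,r,col in boxes:
        uv=(proj(cam,place(p,r))+.5-[x0,y0])*s
        cv2.polylines(c,[np.round(uv*8).astype(int)],True,col,1,cv2.LINE_AA,3)
    cv2.imwrite(f"pics/{name}.png",c)
G,Rd,B=(0,220,0),(0,0,255),(255,0,0)
def stageb(p): return [(p,rect(-.12,.12,-.15,.15,.068),G),(p,rect(-.12,.12,-.15,.15,.058),B),(p,rect(-.057,-.011,-.013,.013,.034),Rd),(p,rect(-.057,-.011,-.013,.013,.0),G)]
def reachb(p,l=.026): return [(p,rect(.103,.127,-.03,.03,.041),G),(p,rect(-.025,.025,-.026,-.022,.064),Rd),(p,rect(-.025,.025,l-.004,l,.064),Rd),(p,rect(.15,.168,-.02,.02,.026),Rd),(p,rect(-.052,.07,-.017,.017,.01),G),(p,rect(-.025,.172,0,0.0005,.041),B)]
E
python3 - <<'E'
from ov import *
p=[.5575,.1985,np.radians(79.3)]; r=[.484,-.2555,np.radians(95)]
overlay("top","pics/top0.png",stageb(p),(170,145,290,275),4.5,"o1")
overlay("scene","pics/scene0.png",stageb(p),(240,150,380,240),5.5,"o2")
overlay("top","pics/top0.png",reachb(r),(305,215,405,260),8,"o3")
overlay("scene","pics/scene0.png",reachb(r),(180,215,270,290),8,"o4")
E
```

```text
(no output)
```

View pics/o1.png

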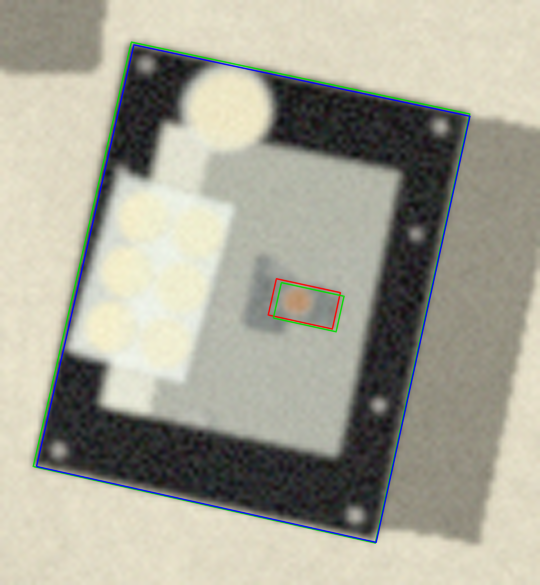

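View pics/o2.png

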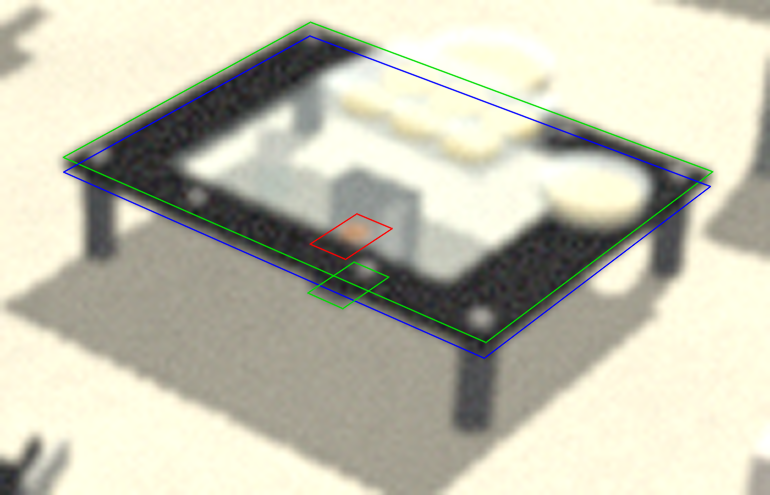

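View pics/o3.png

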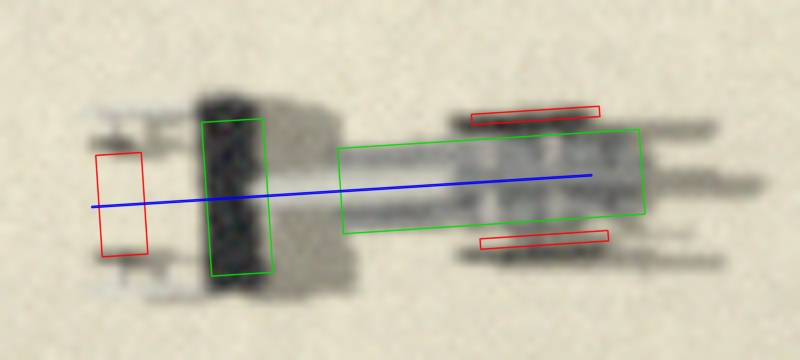

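View pics/o4.png

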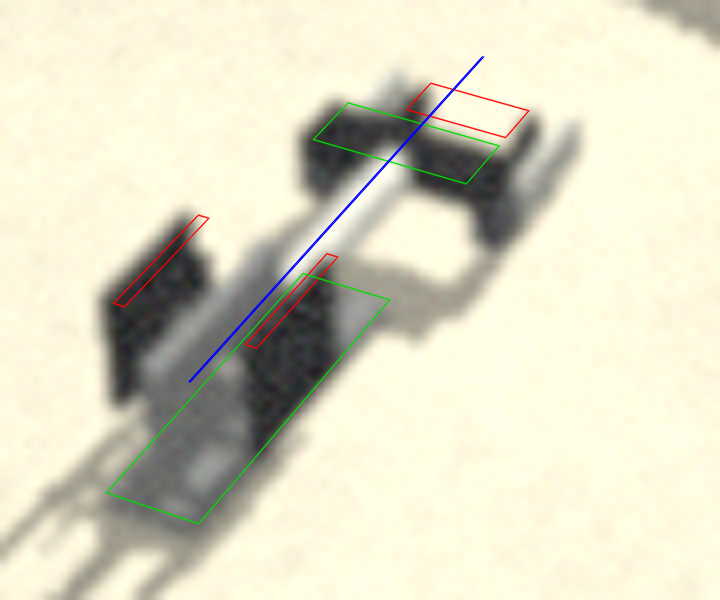

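Request:
{"method": "jog_arm", "body": {
  "steps": [
    [-1,[0,0,0],0.97],
    [-1,[0,0,0],0.97],
    [-1,[0,0,0],0.97],
    [-1,[0,0,0],0.97],
    [-1,[0,0,0],0.97],
    [-1,[0,0,0],0.97],
    [-1,[0,0,0],0.97],
    [-1,[0,0,0],0.97],
    [-1,[0,0,0],0.97],
    [-1,[0,0,0],0.97],
    [-1,[0,0,0],0]
  ]
}}

```text
time_s: 6.08
tcp_pos: [0.1926, 0.5682, 0.1872]
tool_rot: [-0.0, 0.678, 0.735, -0.0]
contact_force: [-0.3, 0.0, -0.8]
opening: 0.998
```

Request:
{"method": "jog_arm", "body": {
  "steps": [
    [-1,[-0.845,0.22,0],0],
    [-1,[-0.845,0.22,0],0],
    [-1,[-0.845,0.22,0],0],
    [-1,[-0.845,0.22,0],0],
    [-1,[-0.845,0.22,0],0],
    [-1,[-0.845,0.22,0],0],
    [-1,[-0.845,0.22,0],0],
    [-1,[-0.845,0.22,0],0],
    [-1,[-0.845,0.22,0],0],
    [-1,[-0.845,0.22,0],0],
    [-1,[-0.845,0.22,0],0],
    [-1,[-0.845,0.22,0],0],
    [-1,[-0.845,0.22,0],0],
    [-1,[-0.845,0.22,0],0],
    [-1,[-0.845,0.22,0],0],
    [-1,[-0.845,0.22,0],0],
    [-1,[-0.845,0.22,0],0],
    [-1,[-0.845,0.22,0],0],
    [-1,[-0.845,0.22,0],0],
    [-1,[-0.845,0.22,0],0]
  ]
}}

```text
time_s: 8.57
tcp_pos: [0.4798, -0.2579, 0.1873]
tool_rot: [0.0, 0.677, 0.736, 0.0]
contact_force: [-0.4, -0.7, 0.5]
opening: 1.0
```

Request:
{"method": "jog_arm", "body": {
  "steps": [
    [-1,[0,0,0],0],
    [-1,[0,0,0],0]
  ]
}}

```text
time_s: 8.82
tcp_pos: [0.4793, -0.256, 0.1872]
tool_rot: [-0.0, 0.678, 0.735, 0.0]
contact_force: [-0.1, 0.7, 0.2]
opening: 1.003
```

Request:
{"method": "jog_arm", "body": {
  "steps": [
    [-1,[0,0.04,0.5],0],
    [-1,[0,0,0.5],0],
    [-1,[0,0,0.5],0],
    [-1,[0,0,0],0],
    [-1,[0,0,0],0]
  ]
}}

```text
time_s: 9.45
tcp_pos: [0.4819, -0.2558, 0.1139]
tool_rot: [0.001, 0.678, 0.735, 0.0]
contact_force: [0.4, 0.5, 0.1]
opening: 1.002
```

```bash
python3 - <<'E'
from ov import *
print(sensors.get_state()["tcp_pos"])
for c in("top","scene"): shot(c,c+"1")
r=[.484,-.2555,np.radians(94.7)]
overlay("top","pics/top1.png",[],(285,185,425,275),5.5,"p1")
overlay("scene","pics/scene1.png",[],(160,170,280,290),5,"p2")
E
```

```text
[ 0.48185882 -0.255818    0.11389408]
```

View pics/p1.png

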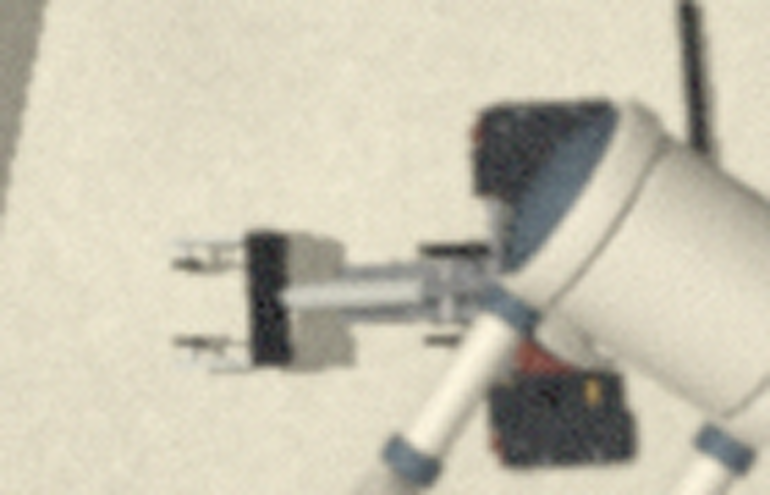

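View pics/p2.png

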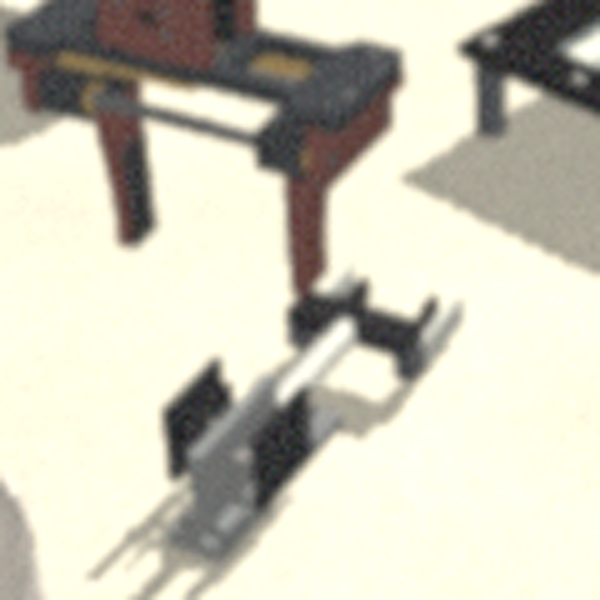

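Request:
{"method": "jog_arm", "body": {
  "steps": [
    [-1,[0,0,0.4],0],
    [-1,[0,0,0.4],0],
    [-1,[0,0,0.4],0],
    [-1,[0,0,0.4],0],
    [-1,[0,0,0.26],0],
    [-1,[0,0,0],0],
    [-1,[0,0,0],0],
    [-1,[0,0,0],0]
  ]
}}

```text
time_s: 10.55
tcp_pos: [0.4821, -0.2567, 0.0204]
tool_rot: [0.001, 0.678, 0.735, 0.0]
contact_force: [0.0, -0.3, 0.5]
opening: 0.998
```

```bash
python3 - <<'E'
from ov import *
shot("scene","scene2")
overlay("scene","pics/scene2.png",[],(160,170,280,290),5,"p3")
E
```

```text
(no output)
```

View pics/p3.png

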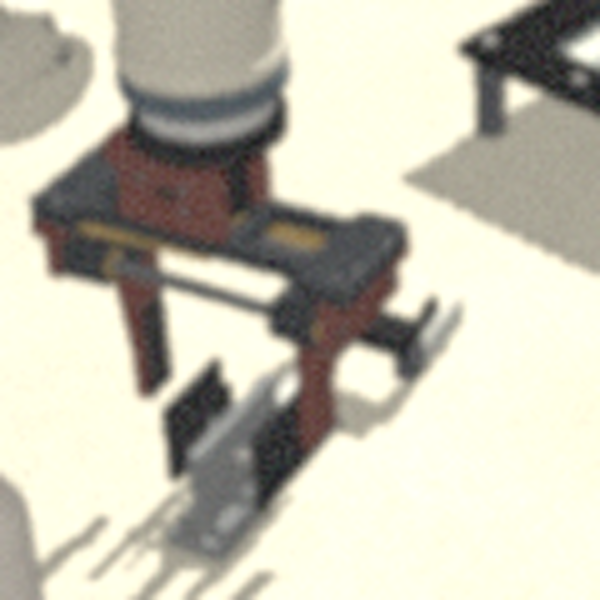

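```bash
python3 - <<'E'
from ov import *
r=[.484,-.2555,np.radians(94.7)]
t=[.4821,-.2567,np.radians(94.6)]
bx=[(r,np.array([[-.025,-.026,.016],[-.025,-.026,.064],[.025,-.026,.064],[.025,-.026,.016]]),G),
(r,np.array([[-.025,.031,.016],[-.025,.031,.064],[.025,.031,.064],[.025,.031,.016]]),G)]
for s in(1,-1):
  for y in(.044,.0575): bx.append((t,np.array([[-.01,s*y,.0205],[-.01,s*y,.06],[.01,s*y,.06],[.01,s*y,.0205]]),B))
overlay("scene","pics/scene2.png",bx,(160,170,280,290),5,"p4")
E
```

```text
(no output)
```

View pics/p4.png

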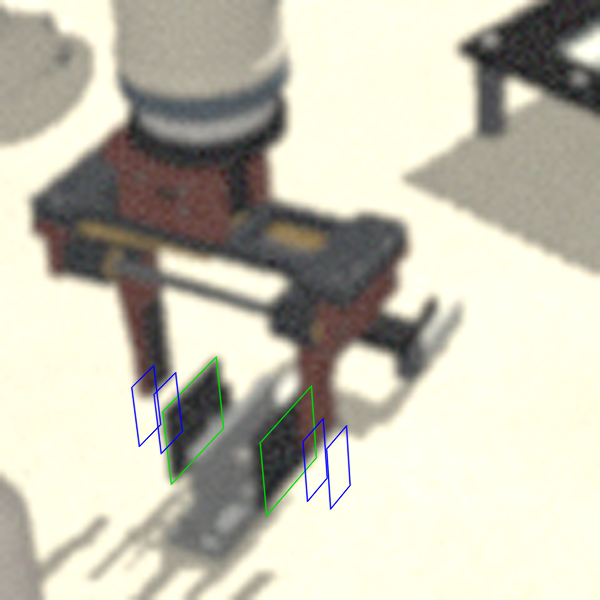

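```bash
python3 - <<'E'
from ov import *
t=[.48186,-.2558,np.radians(94.6)]
for z in (.114,.15): print(z,((proj("scene",place(t,[[0,.05,z],[0,-.05,z]]))-[160,170]+.5)*5).round())
print("top body",((proj("top",place(t,[[-.0375,.089,.2],[.0375,.089,.2],[-.0375,-.089,.2],[.0375,-.089,.2],[-.0375,.089,.3],[.0375,-.089,.3]]))-[285,185]+.5)*5.5).round())
t=[.1926,.5682,np.radians(161)]
print(proj("scene",place(t,[[0,.05,.187],[0,-.05,.187],[0,.05,.227],[0,-.05,.227]])))
overlay("scene","pics/scene0.png",[],(230,20,350,110),6,"p5")
E
```

```text
0.114 [[145. 294.]
 [318. 346.]]
0.15 [[138. 235.]
 [314. 286.]]
top body [[616. 457.]
 [471. 466.]
 [593. 108.]
 [449. 116.]
 [667. 467.]
 [487.  98.]]
[[259.70558177  95.01383627]
 [278.23168523  89.96926532]
 [259.64411443  85.09109223]
 [278.40145743  80.31007789]]
```

View pics/p5.png

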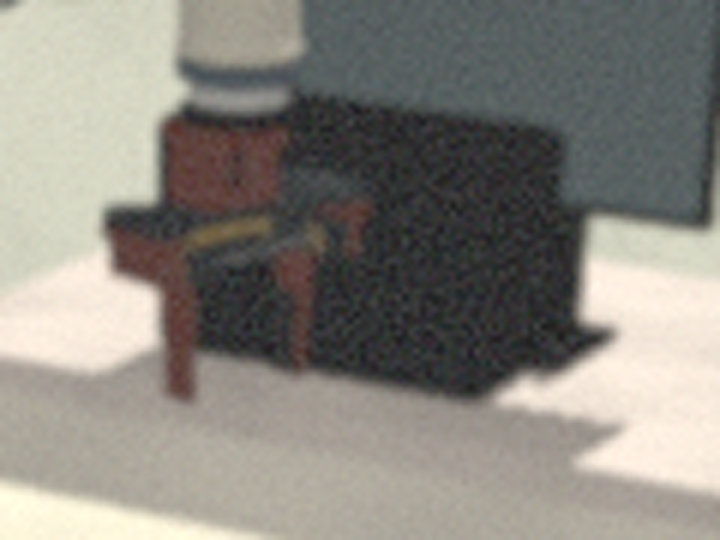

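```bash
python3 - <<'E'
from ov import *
S=unproj("top",[[170+480/4.5,145+543/4.5],[170+545/4.5,145+125/4.5]],0)  
C=unproj("top",[[170+376/4.5,145+540/4.5],[170+468/4.5,145+114/4.5]],.068)
L=(S-C)[0]/.068; print(S,C,L)
t=[.4821,-.2567,np.radians(94.6)]
for s in (1,-1):
  P=place(t,[[0,s*.05,z] for z in(.0205,.055,.09)])
  Q=P+L*P[:,2:]; Q[:,2]=0
  print(((proj("scene",Q)-[160,170]+.5)*5).round())
E
```

```text
[[ 0.38504905  0.03609842  0.        ]
 [ 0.68498983 -0.00232606  0.        ]] [[0.38808396 0.10612125 0.068     ]
 [0.68071004 0.05196916 0.068     ]] [-0.04463102 -1.02974743 -1.        ]
[[139. 491.]
 [ 93. 530.]
 [ 43. 571.]]
[[304. 546.]
 [260. 588.]
 [214. 632.]]
```

```bash
python3 - <<'E'
from ov import *
t=[.4821,-.2567,np.radians(94.6)]
bx=[(t,rect(-.0375,.0375,-.089,.089,z),c) for z,c in((.1005,G),(.13,Rd))]
for s in(1,-1):
  bx.append((t,np.array([[0,s*.044,.0205],[0,s*.044,.1],[0,s*.0575,.1],[0,s*.0575,.0205]]),B))
overlay("scene","pics/scene2.png",bx,(160,190,270,280),7,"p6")
E
```

```text
(no output)
```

View pics/p6.png

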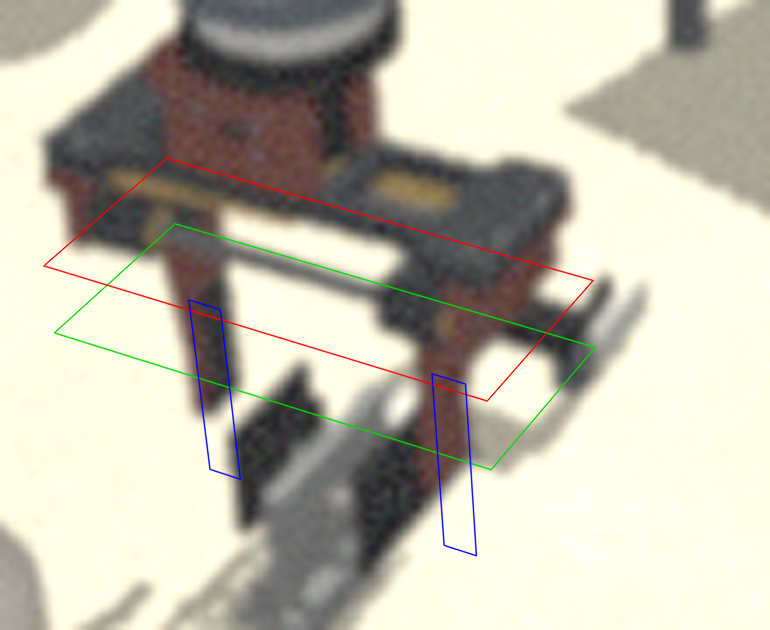

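Request:
{"method": "jog_arm", "body": {
  "steps": [
    [-1,[0,0,0.1],0],
    [-1,[0,0,0.1],0],
    [-1,[0,0,0.06],0],
    [-1,[0,0,0],0],
    [-1,[0,0,0],0]
  ]
}}

```text
time_s: 11.22
tcp_pos: [0.4815, -0.2563, 0.0063]
tool_rot: [0.0, 0.678, 0.735, 0.0]
contact_force: [0.1, -0.2, -0.4]
opening: 0.997
```

```bash
python3 - <<'E'
from ov import *
print(sensors.get_state()["tcp_pos"])
shot("scene","scene3")
t=[.4821,-.2567,np.radians(94.6)]
bx=[]
for s in(1,-1):
  bx.append((t,np.array([[0,s*.044,.0075],[0,s*.044,.0375],[0,s*.0575,.0375],[0,s*.0575,.0075]]),B))
overlay("scene","pics/scene3.png",bx,(160,190,270,280),7,"p7")
E
```

```text
[ 0.4814921  -0.25634021  0.00632249]
```

View pics/p7.png

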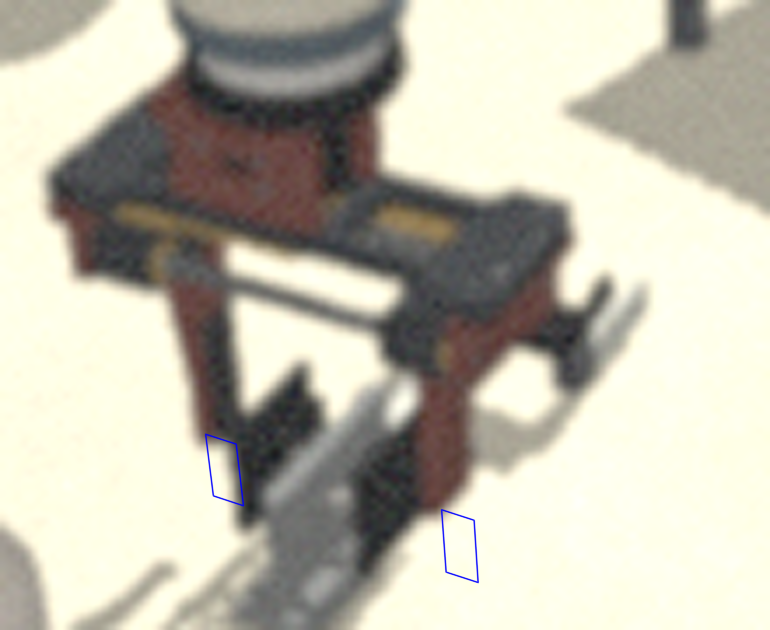

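Request:
{"method": "jog_arm", "body": {
  "steps": [
    [-1,[0,0,0.04],0],
    [-1,[0,0,0.04],0],
    [-1,[0,0,0.04],0],
    [-1,[0,0,0],0]
  ]
}}

```text
time_s: 11.78
tcp_pos: [0.4813, -0.2562, -0.0001]
tool_rot: [-0.0, 0.678, 0.735, -0.0]
contact_force: [0.1, -0.7, 0.9]
opening: 1.001
```

Request:
{"method": "jog_arm", "body": {
  "steps": [
    [-1,[0,0,0.03],0],
    [-1,[0,0,0],0]
  ]
}}

```text
time_s: 12.02
tcp_pos: [0.4814, -0.2563, -0.0014]
tool_rot: [-0.0, 0.678, 0.735, -0.0]
contact_force: [0.6, -0.3, 0.0]
opening: 0.997
```

Request:
{"method": "jog_arm", "body": {
  "steps": [
    [-1,[0,0,0.03],0],
    [-1,[0,0,0],0]
  ]
}}

```text
time_s: 12.28
tcp_pos: [0.4814, -0.2563, -0.0029]
tool_rot: [-0.0, 0.678, 0.735, -0.0]
contact_force: [0.8, -0.5, -0.5]
opening: 0.999
```

Request:
{"method": "jog_arm", "body": {
  "steps": [
    [-1,[0,0,0.04],0],
    [-1,[0,0,0.04],0],
    [-1,[0,0,0],0]
  ]
}}

```text
time_s: 12.65
tcp_pos: [0.4813, -0.2562, -0.0071]
tool_rot: [-0.0, 0.678, 0.735, -0.0]
contact_force: [0.7, -0.2, 0.7]
opening: 0.999
```

Request:
{"method": "jog_arm", "body": {
  "steps": [
    [-1,[0,0,0.04],0],
    [-1,[0,0,0.02],0],
    [-1,[0,0,0],0]
  ]
}}

```text
time_s: 13.02
tcp_pos: [0.4813, -0.2562, -0.0099]
tool_rot: [-0.0, 0.678, 0.735, -0.0]
contact_force: [-0.2, -0.2, -0.2]
opening: 1.0
```

```bash
python3 - <<'E'
from ov import *
p=sensors.get_state()["tcp_pos"];print(p)
shot("scene","scene4")
t=[p[0],p[1],np.radians(94.6)]
bx=[]
for s in(1,-1):
 for z in(.015,.025):
  bx.append((t,rect(-.01,.01,min(s*.044,s*.0575),max(s*.044,s*.0575),z),B))
overlay("scene","pics/scene4.png",bx,(160,190,270,280),7,"p8")
shot("top","top4");overlay("top","pics/top4.png",[(t,rect(-.0375,.0375,-.089,.089,.135),G),(t,rect(-.0375,.0375,-.089,.089,.1),B)],(285,185,425,275),5.5,"p9")
E
```

```text
[ 0.48133085 -0.25623344 -0.00991219]
```

View pics/p8.png

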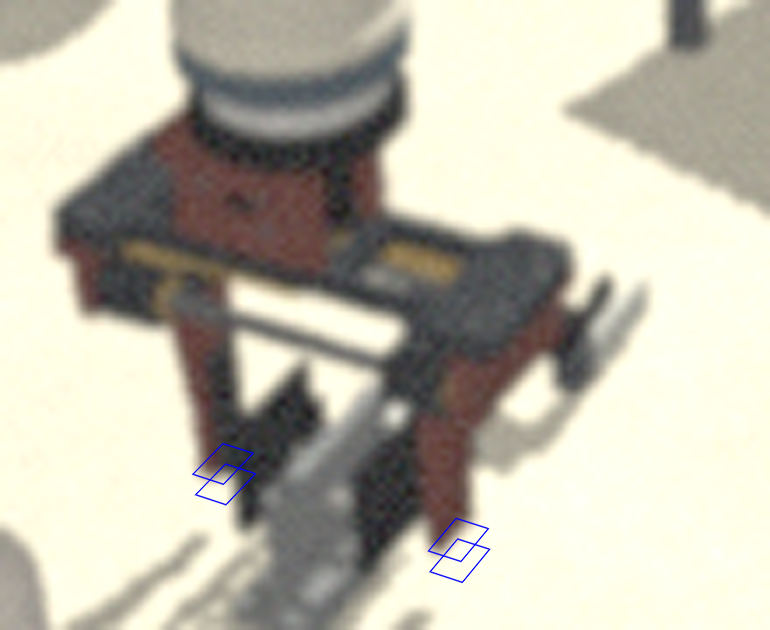

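View pics/p9.png

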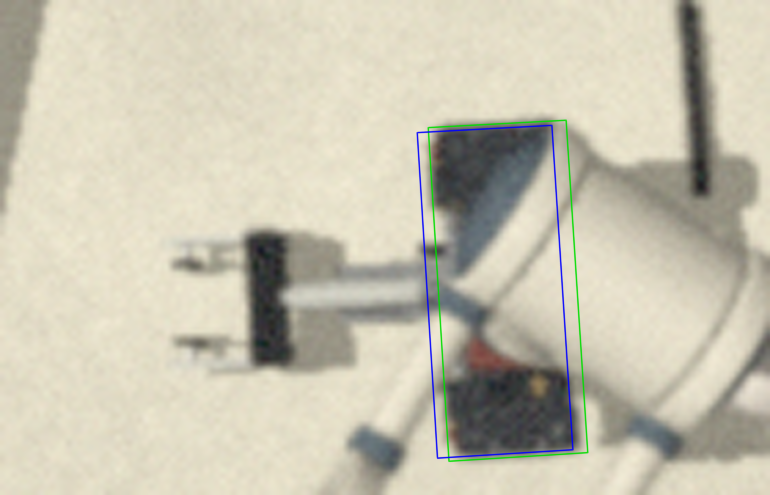

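Request:
{"method": "jog_arm", "body": {
  "steps": [
    [-0.2,[0,0,0],0],
    [-0.2,[0,0,0],0],
    [-0.2,[0,0,0],0],
    [-0.2,[0,0,0],0],
    [-0.2,[0,0,0],0],
    [-0.2,[0,0,0],0]
  ],
  "squeeze": 3
}}

```text
time_s: 13.88
tcp_pos: [0.4813, -0.2563, -0.0098]
tool_rot: [-0.0, 0.678, 0.735, -0.0]
contact_force: [-1.6, -0.6, -0.4]
opening: 0.659
```

Request:
{"method": "jog_arm", "body": {
  "steps": [
    [-0.2,[0,0,0],0],
    [-0.2,[0,0,0],0],
    [-0.2,[0,0,0],0]
  ]
}}

```text
time_s: 14.25
tcp_pos: [0.4814, -0.2564, -0.0097]
tool_rot: [0.0, 0.678, 0.735, -0.0]
contact_force: [-1.9, 0.7, 1.4]
opening: 0.655
```

Request:
{"method": "jog_arm", "body": {
  "steps": [
    [-0.2,[0,0,0],0],
    [-0.2,[0,0,0],0],
    [-0.2,[0,0,0],0],
    [-0.2,[0,0,0],0]
  ],
  "squeeze": 8
}}

```text
time_s: 14.75
tcp_pos: [0.4814, -0.2563, -0.0098]
tool_rot: [-0.0, 0.678, 0.735, -0.0]
contact_force: [-0.9, -0.6, 1.4]
opening: 0.6
```

```bash
python3 - <<'E'
from ov import *
for c in("scene","top"): shot(c,c+"5")
m={}
for k in range(4):
    for c in("top","scene"):
        viewer.read_camera(c)
        for r in viewer.spot_point("jaws",c):
            if r["p"]>.25: m.setdefault(c,[]).append(np.r_[w(c,r["xyz"]),r["p"]])
for k,v in m.items(): print(k); print(np.array(v).round(4))
s=sensors.get_state(); print(s["opening"],s["contact_force"],s["tcp_pos"])
overlay("scene","pics/scene5.png",[],(160,190,270,280),7,"p10")
overlay("top","pics/top5.png",reachb([.4838,-.2562,np.radians(94.7)],.0318),(305,215,405,260),8,"p11")
E
```

```text
top
[[ 0.4729 -0.0966  0.0144  0.57  ]
 [ 0.4706 -0.0963  0.0162  0.64  ]
 [ 0.4722 -0.0976  0.0144  0.62  ]
 [ 0.5631  0.261   0.0692  0.38  ]
 [ 0.4705 -0.0986  0.0189  0.62  ]]
scene
[[ 0.4731 -0.0979  0.0169  0.9   ]
 [ 0.4708 -0.0982  0.0188  0.81  ]
 [ 0.4694 -0.0966  0.013   0.95  ]
 [ 0.6785  0.2111  0.0657  0.47  ]
 [ 0.4703 -0.0972  0.0158  0.8   ]
 [ 0.6762  0.2129  0.0647  0.32  ]]
0.6005856012956058 [-1.74625098 -1.3078915   3.33093067] [ 0.48138491 -0.25635173 -0.00973492]
```

View pics/p10.png

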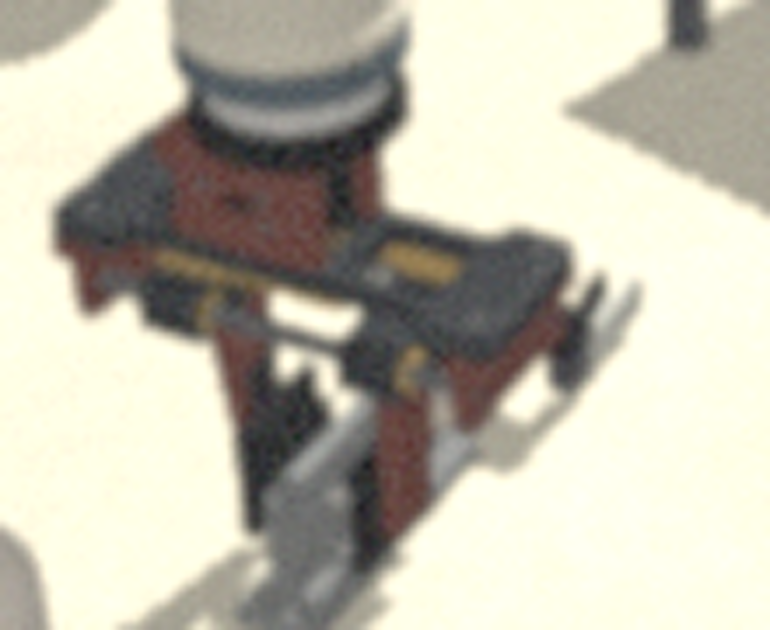

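View pics/p11.png

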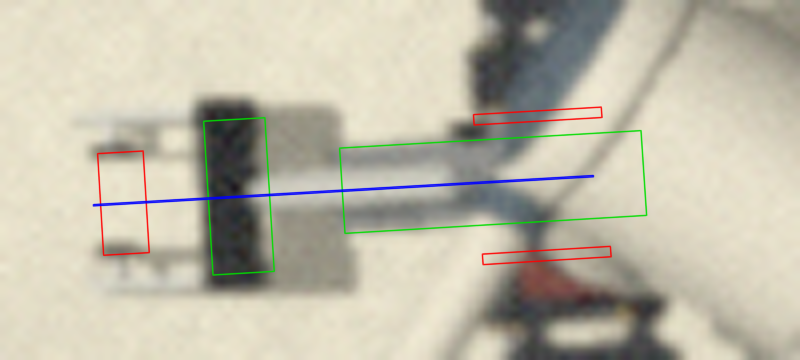

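Request:
{"method": "jog_arm", "body": {
  "steps": [
    [0.36,[0,0,0],0],
    [0.36,[0,0,0],0],
    [0.36,[0,0,0],0],
    [0.36,[0,0,0],0],
    [0.36,[0,0,0],0],
    [0.36,[0,0,0],0]
  ],
  "squeeze": 15
}}

```text
time_s: 16.4
tcp_pos: [0.4814, -0.2563, -0.0097]
tool_rot: [0.0, 0.678, 0.735, -0.0]
contact_force: [-3.3, -0.4, 3.4]
opening: 0.335
```

Request:
{"method": "jog_arm", "body": {
  "steps": [
    [0.36,[0,0,0],0.14],
    [0.36,[0,0,0],0.14],
    [0.36,[0,0,0],0.14],
    [0.36,[0,0,0],0.14],
    [0.36,[0,0,0],0.14],
    [0.36,[0,0,0],0.14],
    [0.36,[0,0,0],0.14],
    [0.36,[0,0,0],0.14],
    [0.36,[0,0,0],0.14],
    [0.36,[0,0,0],0.14],
    [0.36,[0,0,0],0.14],
    [0.36,[0,0,0],0.14],
    [0.36,[0,0,0],0.14],
    [0.36,[0,0,0],0.14],
    [0.36,[0,0,0],0.14],
    [0.36,[0,0,0],0.14],
    [0.36,[0,0,0],0],
    [0.36,[0,0,0],0]
  ]
}}

```text
time_s: 18.65
tcp_pos: [0.4815, -0.2564, -0.0097]
tool_rot: [0.0, 0.771, 0.637, 0.0]
contact_force: [-1.8, -0.2, 4.9]
opening: 0.341
```

```bash
python3 - <<'E'
from ov import *
s=sensors.get_state(); p=s["tcp_pos"];q=s["tool_rot"]; print(s["opening"],s["contact_force"],p,q)
for c in("scene","top"): shot(c,c+"6")
ya=np.degrees(np.arctan2(2*q[2]**2-1,2*q[1]*q[2])); yaw=np.radians(ya+90); print(ya+90)
o=np.array([p[0],p[1]])-.0029*np.array([-np.sin(yaw),np.cos(yaw)]); print(o)
overlay("top","pics/top6.png",reachb([*o,yaw],.0318),(305,205,405,260),8,"p12")
E
```

```text
0.3410539911753383 [-1.8389415  -0.21576412  4.85501507] [ 0.48150825 -0.25635093 -0.009682  ] [9.14518943e-05 7.70631694e-01 6.37280771e-01 5.39589807e-05]
79.17870185797402
[ 0.48435668 -0.25689539]
```

View pics/p12.png

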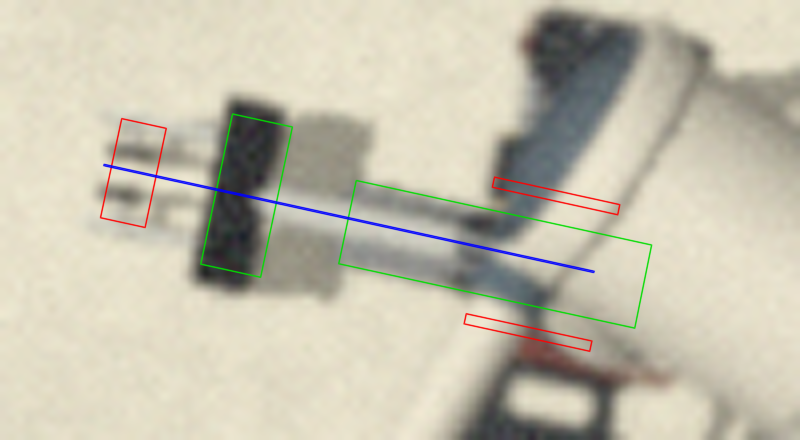

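Request:
{"method": "jog_arm", "body": {
  "steps": [
    [0.36,[0.1,-0.015,0],0],
    [0.36,[0.15,-0.015,0],0],
    [0.36,[0.16,-0.015,0],0],
    [0.36,[0.16,-0.015,0],0],
    [0.36,[0.16,-0.015,0],0],
    [0.36,[0.16,-0.015,0],0],
    [0.36,[0.16,-0.015,0],0],
    [0.36,[0.16,-0.015,0],0],
    [0.36,[0.16,-0.015,0],0],
    [0.36,[0.16,-0.015,0],0],
    [0.36,[0.16,-0.015,0],0],
    [0.36,[0.16,-0.015,0],0],
    [0.36,[0.16,-0.015,0],0],
    [0.36,[0.16,-0.015,0],0],
    [0.36,[0.16,-0.015,0],0],
    [0.36,[0.16,-0.015,0],0],
    [0.36,[0.16,-0.015,0],0],
    [0.36,[0.15,0,0],0],
    [0.36,[0.08,0,0],0],
    [0.36,[0,0,0],0]
  ]
}}

```text
time_s: 21.25
tcp_pos: [0.4958, -0.1116, -0.0097]
tool_rot: [-0.0, 0.77, 0.638, 0.0]
contact_force: [0.1, -3.1, 5.3]
opening: 0.338
```

Request:
{"method": "jog_arm", "body": {
  "steps": [
    [-0.2,[0,0,0],0],
    [-0.2,[0,0,0],0],
    [-0.2,[0,0,0],0],
    [-0.2,[0,0,0],0],
    [-0.2,[0,0,0],0]
  ]
}}

```text
time_s: 21.88
tcp_pos: [0.4958, -0.1116, -0.0097]
tool_rot: [-0.001, 0.77, 0.637, 0.0]
contact_force: [-0.5, -2.7, 6.1]
opening: 0.599
```

```bash
cat > look.py <<'E'
from ov import *
import sys
n=sys.argv[1]
s=sensors.get_state(); p=s["tcp_pos"];q=s["tool_rot"]; print(s["time_s"],s["opening"],s["contact_force"],p)
for c in("scene","top"): shot(c,c+n)
yaw=np.arctan2(2*q[2]**2-1,2*q[1]*q[2])+np.pi/2; print(np.degrees(yaw))
o=np.array([p[0],p[1]])-.0029*np.array([-np.sin(yaw),np.cos(yaw)]); print(o)
st=np.array([.5575,.1985,np.radians(79.3)]); 
d=R(st[2]).T@(o-st[:2]); print("reacher in stage: s from mouth, y (mm)",(d[0]+.12)*1e3,d[1]*1e3,"jaw",(d[0]+.12)*1e3+159)
bx=reachb([*o,yaw],.0318)+stageb(st)
overlay("top",f"pics/top{n}.png",bx,(200,170,340,270),5.7,"t"+n)
overlay("scene",f"pics/scene{n}.png",bx,(220,150,350,260),6,"s"+n)
E
python3 look.py 7
```

```text
21.875 0.5991402277103004 [-0.50136147 -2.71442932  6.12542086] [ 0.49579469 -0.11155829 -0.00974219]
79.20363675716678
[ 0.49864336 -0.11210151]
reacher in stage: s from mouth, y (mm) -196.12873510666546 0.16495521982591918 jaw -37.12873510666546
```

View pics/t7.png

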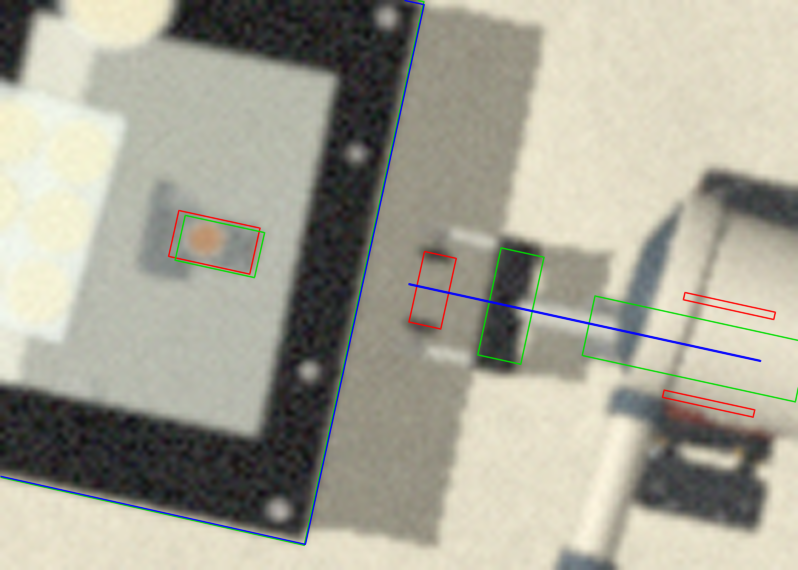

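View pics/s7.png

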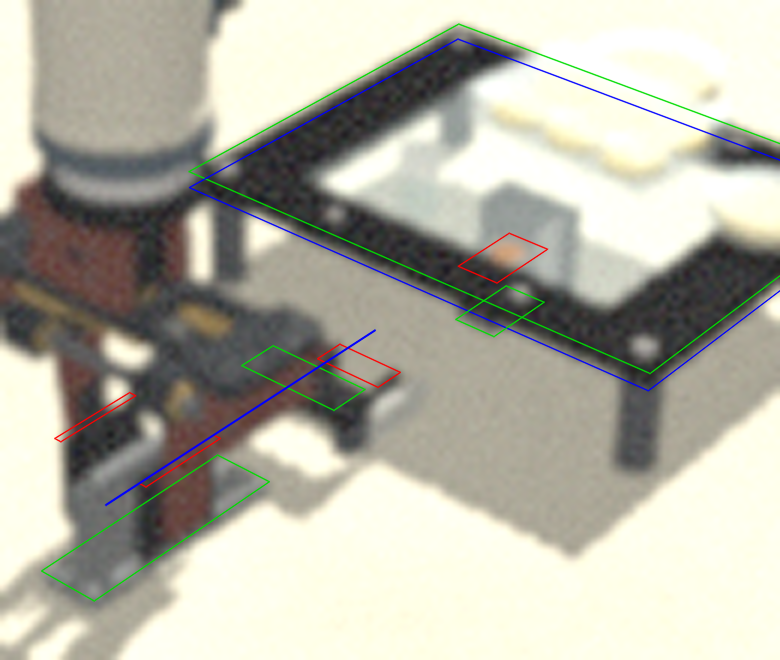

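```bash
python3 - <<'E'
from ov import *
st=np.array([.5575,.1985,np.radians(79.3)])
for z in(0.02,.042):
  P=unproj("scene",[[220+420/6,150+165/6]],z)[0]; d=R(st[2]).T@(P[:2]-st[:2]); print(P,(d[0]+.12)*1e3,d[1]*1e3)
a=cv2.imread("pics/top7.png")[190:235,215:260]; a=cv2.convertScaleAbs(a,alpha=2.5,beta=-100)
cv2.imwrite("pics/blk.png",cv2.resize(a,None,fx=12,fy=12,interpolation=cv2.INTER_CUBIC))
overlay("top","pics/top7.png",[(st,rect(-.057,-.011,-.013,.013,.034),Rd),(st,rect(-.023,-.007,.013,.025,.034),G),(st,rect(-.023,-.007,-.018,-.013,.034),B)],(215,190,260,235),12,"blk2")
E
```

```text
[0.45762669 0.25289392 0.02      ] 154.90502598701457 108.23592466232864
[0.47509029 0.21767033 0.042     ] 123.53628266535841 84.53612834338112
```

View pics/blk2.png

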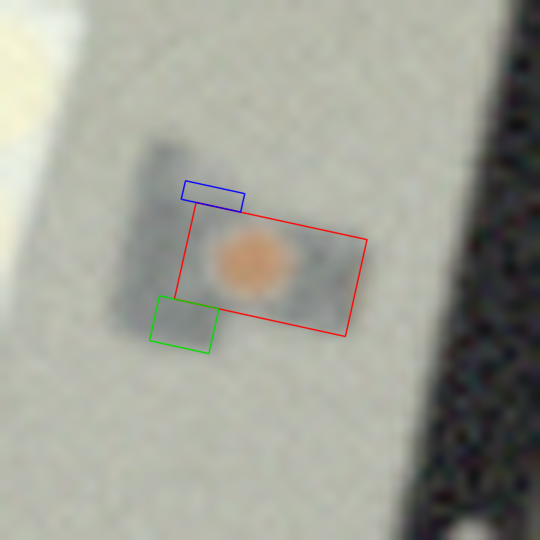

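View pics/blk.png

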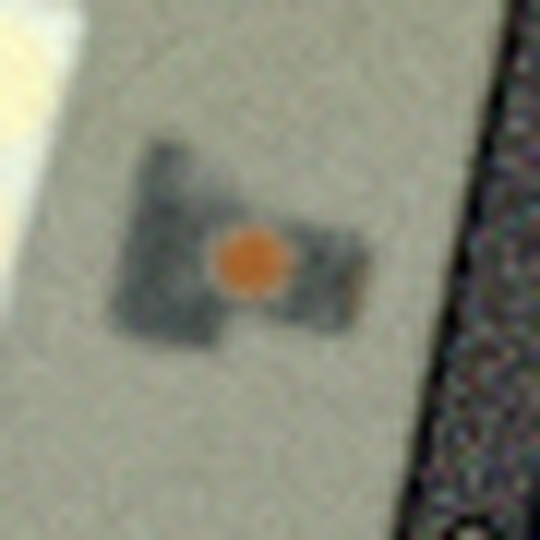

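Request:
{"method": "jog_arm", "body": {
  "steps": [
    [-0.2,[0.06,0.01,0],0],
    [-0.2,[0.12,0,0],0],
    [-0.2,[0.12,0,0],0],
    [-0.2,[0.12,0,0],0],
    [-0.2,[0.12,0,0],0],
    [-0.2,[0.12,0,0],0],
    [-0.2,[0.12,0,0],0],
    [-0.2,[0.12,0,0],0],
    [-0.2,[0.12,0,0],0],
    [-0.2,[0.12,0,0],0],
    [-0.2,[0.12,0,0],0],
    [-0.2,[0.12,0,0],0],
    [-0.2,[0.06,0,0],0],
    [-0.2,[0,0,0],0]
  ]
}}

```text
time_s: 23.72
tcp_pos: [0.5099, -0.041, -0.01]
tool_rot: [-0.001, 0.77, 0.638, 0.0]
contact_force: [0.3, 1.8, -3.0]
opening: 0.601
```

```bash
python3 look.py 8
```

```text
23.725 0.6009714676836612 [ 0.29451746  1.80484797 -3.03301548] [ 0.5098525  -0.04102152 -0.01004812]
79.21176301796972
[ 0.51270125 -0.04156434]
reacher in stage: s from mouth, y (mm) -124.20792587009369 -0.5521058340006155 jaw 34.79207412990631
```

View pics/t8.png

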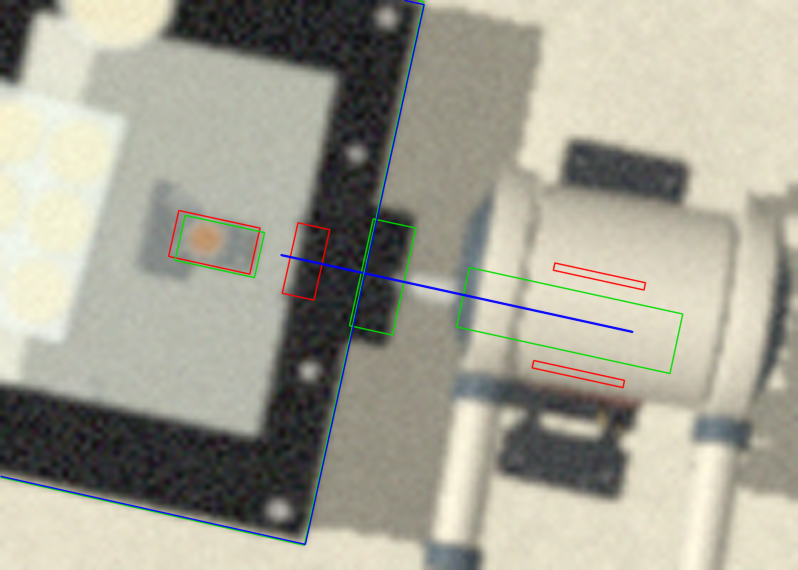

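View pics/s8.png

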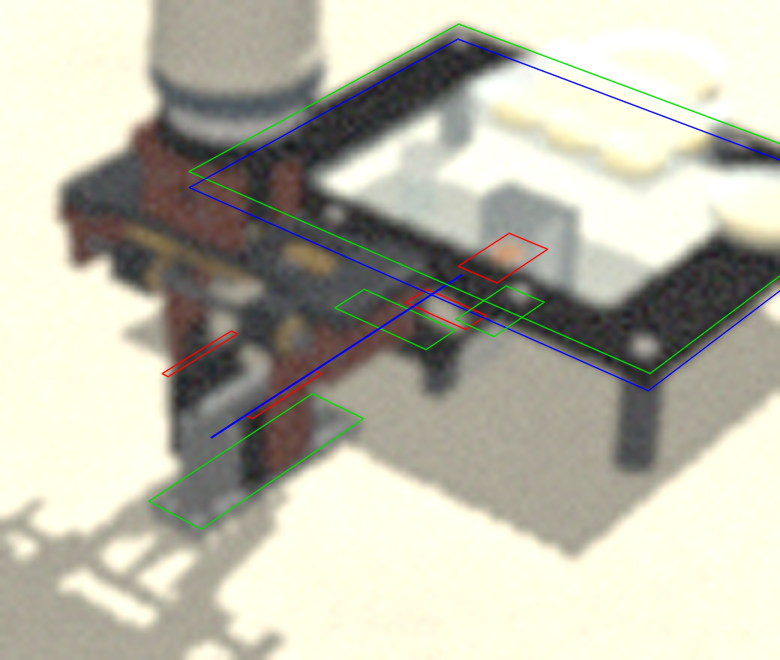

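Request:
{"method": "jog_arm", "body": {
  "steps": [
    [-0.2,[0.06,0,0],0],
    [-0.2,[0.08,0,0],0],
    [-0.2,[0.08,0,0],0],
    [-0.2,[0.08,0,0],0],
    [-0.2,[0.08,0,0],0],
    [-0.2,[0.06,0,0],0],
    [-0.2,[0,0,0],0]
  ]
}}

```text
time_s: 24.7
tcp_pos: [0.5141, -0.0197, -0.0098]
tool_rot: [-0.0, 0.77, 0.637, 0.0]
contact_force: [0.3, -0.1, -2.1]
opening: 0.601
```

Request:
{"method": "jog_arm", "body": {
  "steps": [
    [-0.2,[0.06,0,0],0],
    [-0.2,[0.08,0,0],0],
    [-0.2,[0.08,0,0],0],
    [-0.2,[0.08,0,0],0],
    [-0.2,[0.06,0,0],0],
    [-0.2,[0.04,0,0],0],
    [-0.2,[0,0,0],0],
    [-0.2,[0,0,0],0]
  ]
}}

```text
time_s: 25.7
tcp_pos: [0.5178, -0.0002, -0.0099]
tool_rot: [-0.0, 0.771, 0.637, 0.0]
contact_force: [0.1, 1.6, -2.4]
opening: 0.602
```

```bash
python3 look.py 9; python3 - <<'E'
from ov import *
overlay("top","pics/top9.png",[],(205,180,295,240),8.5,"t9b")
E
```

```text
25.7 0.601567610723278 [ 0.0610291   1.63747579 -2.387409  ] [ 5.17812325e-01 -2.43531681e-04 -9.85461441e-03]
79.1902935363939
[ 0.52066087 -0.00078742]
reacher in stage: s from mouth, y (mm) -82.66216654530683 -0.8024159241950491 jaw 76.33783345469317
```

View pics/t9.png

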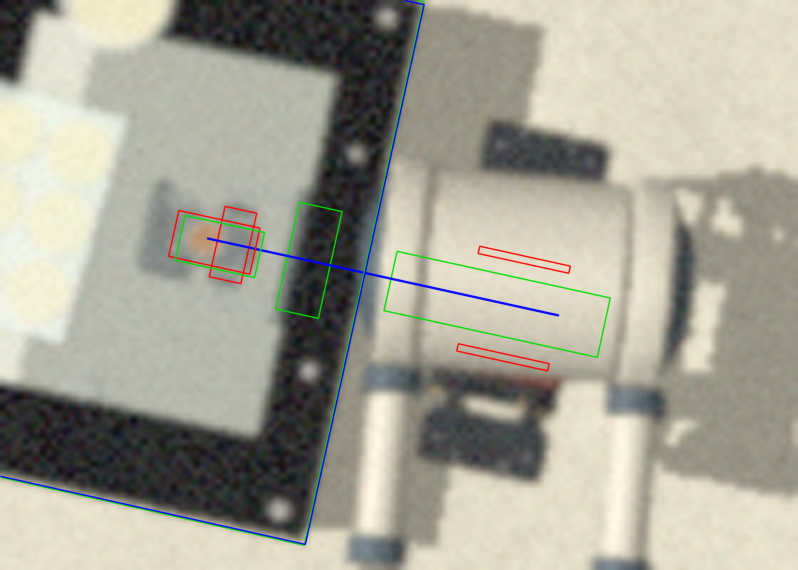

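View pics/t9b.png

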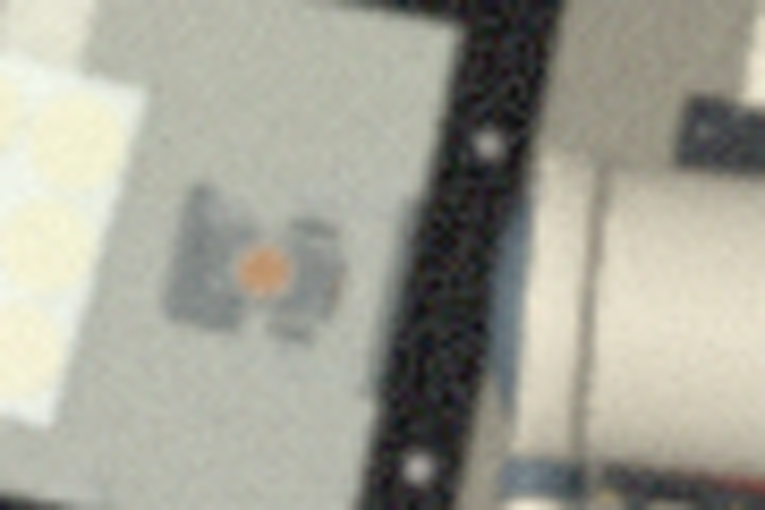

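View pics/s9.png

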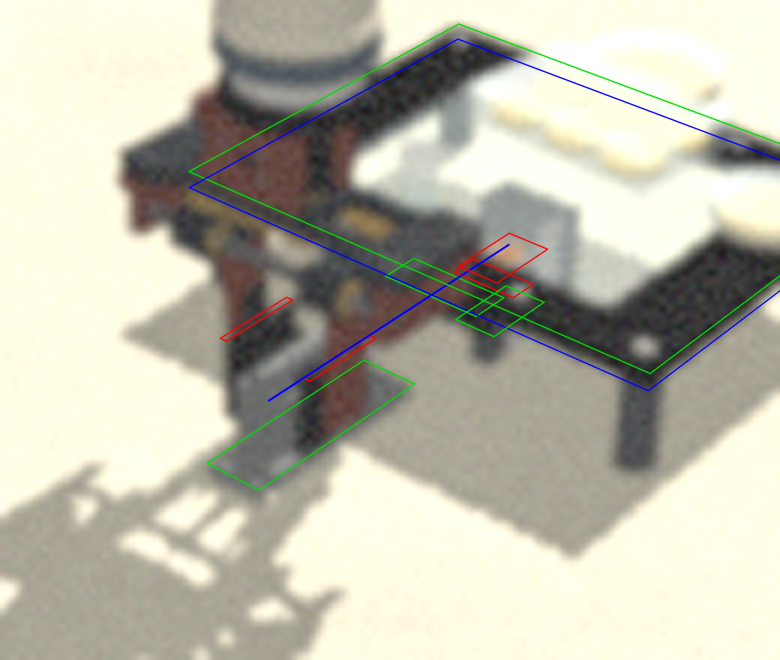

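Request:
{"method": "jog_arm", "body": {
  "steps": [
    [-0.1,[0,0,0],0],
    [-0.1,[0,0,0],0],
    [0,[0,0,0],0],
    [0,[0,0,0],0],
    [0,[0,0,0],0]
  ],
  "squeeze": 9
}}

```text
time_s: 26.42
tcp_pos: [0.5178, -0.0006, -0.0098]
tool_rot: [0.0, 0.771, 0.637, -0.0]
contact_force: [-0.3, 2.2, -3.1]
opening: 0.504
```

Request:
{"method": "jog_arm", "body": {
  "steps": [
    [0.05,[0,0,0],0],
    [0.05,[0,0,0],0],
    [0.05,[0,0,0],0],
    [0.05,[0,0,0],0]
  ]
}}

```text
time_s: 26.92
tcp_pos: [0.5178, -0.0006, -0.0098]
tool_rot: [-0.0, 0.771, 0.637, -0.0]
contact_force: [0.3, 0.6, -3.6]
opening: 0.477
```

Request:
{"method": "jog_arm", "body": {
  "steps": [
    [0.12,[0,0,0],0],
    [0.12,[0,0,0],0],
    [0.12,[0,0,0],0],
    [0.12,[0,0,0],0],
    [0.12,[0,0,0],0]
  ]
}}

```text
time_s: 27.55
tcp_pos: [0.5178, -0.0006, -0.0098]
tool_rot: [0.0, 0.771, 0.637, 0.0]
contact_force: [0.3, 0.4, -3.4]
opening: 0.464
```

Request:
{"method": "jog_arm", "body": {
  "steps": [
    [0.15,[0,0,0],0],
    [0.15,[0,0,0],0],
    [0.15,[0,0,0],0],
    [0.15,[0,0,0],0]
  ],
  "squeeze": 12.5
}}

```text
time_s: 28.05
tcp_pos: [0.5179, -0.0006, -0.0097]
tool_rot: [0.0, 0.771, 0.637, 0.0]
contact_force: [0.1, 1.2, -2.4]
opening: 0.435
```

Request:
{"method": "jog_arm", "body": {
  "steps": [
    [0.15,[-0.04,0,0],0],
    [0.15,[-0.08,0,0],0],
    [0.15,[-0.08,0,0],0],
    [0.15,[-0.08,0,0],0],
    [0.15,[-0.08,0,0],0],
    [0.15,[-0.08,0,0],0],
    [0.15,[-0.04,0,0],0],
    [0.15,[0,0,0],0]
  ]
}}

```text
time_s: 29.05
tcp_pos: [0.5132, -0.0248, -0.0097]
tool_rot: [0.0, 0.771, 0.637, -0.0]
contact_force: [0.7, 0.5, -2.8]
opening: 0.433
```

```bash
python3 look.py 10; python3 - <<'E'
from ov import *
overlay("top","pics/top10.png",[],(205,180,295,240),8.5,"t10b")
E
```

```text
29.05 0.4326005121671614 [ 0.72117714  0.50500173 -2.75190612] [ 0.51322842 -0.02480343 -0.00973934]
79.15708737932908
[ 0.51607665 -0.02534896]
reacher in stage: s from mouth, y (mm) -107.64779117789261 -0.8581625084590357 jaw 51.352208822107386
```

View pics/t10b.png

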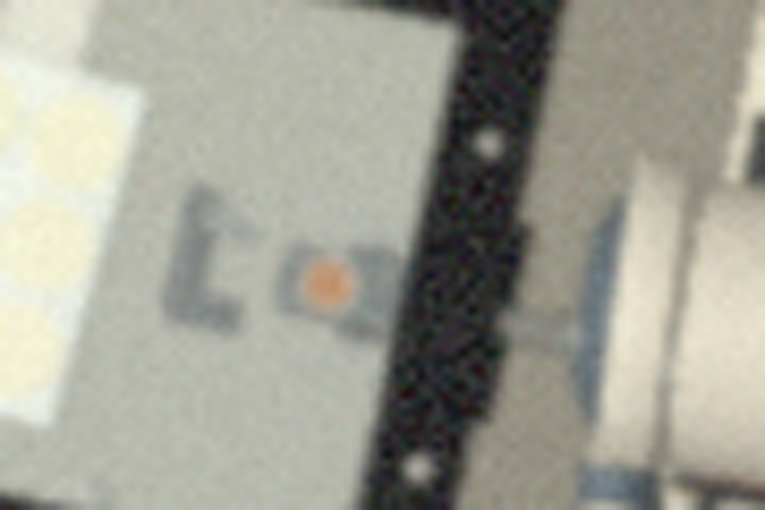

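Request:
{"method": "jog_arm", "body": {
  "steps": [
    [0.15,[-0.06,0,0],0],
    [0.15,[-0.12,0,0],0],
    [0.15,[-0.12,0,0],0],
    [0.15,[-0.12,0,0],0],
    [0.15,[-0.12,0,0],0],
    [0.15,[-0.12,0,0],0],
    [0.15,[-0.12,0,0],0],
    [0.15,[-0.12,0,0],0],
    [0.15,[-0.12,0,0],0],
    [0.15,[-0.12,0,0],0],
    [0.15,[-0.12,0,0],0],
    [0.15,[-0.12,0,0],0],
    [0.15,[-0.06,0,0],0],
    [0.15,[0,0,0],0]
  ]
}}

```text
time_s: 30.9
tcp_pos: [0.4997, -0.0955, -0.0097]
tool_rot: [0.0, 0.771, 0.637, -0.0]
contact_force: [0.2, -0.6, -1.3]
opening: 0.435
```

Request:
{"method": "jog_arm", "body": {
  "steps": [
    [0.15,[-0.06,0,0],0],
    [0.15,[-0.12,0,0],0],
    [0.15,[-0.12,0,0],0],
    [0.15,[-0.12,0,0],0],
    [0.15,[-0.12,0,0],0],
    [0.15,[-0.12,0,0],0],
    [0.15,[-0.12,0,0],0],
    [0.15,[-0.12,0,0],0],
    [0.15,[-0.12,0,0],0],
    [0.15,[-0.12,0,0],0],
    [0.15,[-0.06,0,0],0],
    [0.15,[0,0,0],0],
    [0.15,[0,0,0],0]
  ]
}}

```text
time_s: 32.52
tcp_pos: [0.4885, -0.1543, -0.0097]
tool_rot: [0.0, 0.771, 0.637, -0.0]
contact_force: [0.3, -1.8, -1.9]
opening: 0.431
```

```bash
python3 look.py 11
```

```text
32.525 0.43118729422288826 [ 0.29801642 -1.84304446 -1.92387453] [ 0.48851393 -0.15432875 -0.0097002 ]
79.171864347483
[ 0.49136229 -0.15487356]
reacher in stage: s from mouth, y (mm) -239.5089434396062 -0.6219169145167319 jaw -80.50894343960621
```

View pics/t11.png

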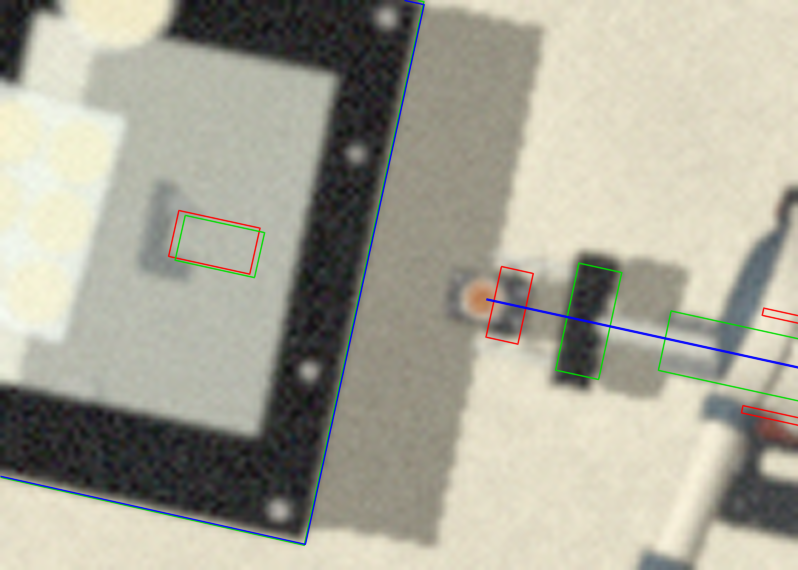

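View pics/s11.png

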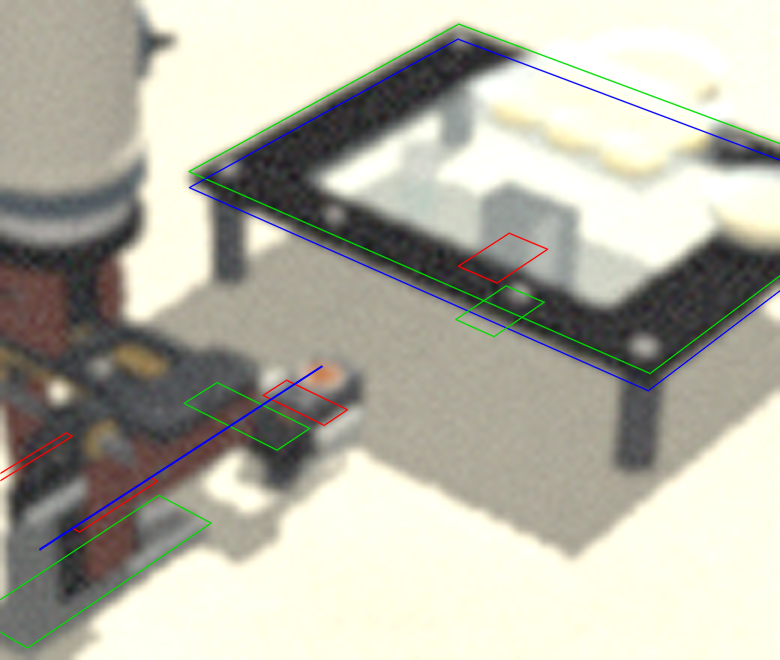

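Request:
{"method": "jog_arm", "body": {
  "steps": [
    [0.05,[0,0,0],0],
    [-0.05,[0,0,0],0],
    [-0.15,[0,0,0],0],
    [-0.25,[0,0,0],0],
    [-0.32,[0,0,0],0],
    [-0.4,[0,0,0],0],
    [-0.6,[0,0,0],0],
    [-1,[0,0,0],0],
    [-1,[0,0,0],0],
    [-1,[0,0,0],0],
    [-1,[0,0,0],0],
    [-1,[0,0,0],0]
  ]
}}

```text
time_s: 34.12
tcp_pos: [0.4885, -0.1538, -0.0098]
tool_rot: [-0.0, 0.771, 0.637, -0.0]
contact_force: [0.3, 0.7, -0.7]
opening: 0.999
```

```bash
python3 look.py 12
```

```text
34.125 0.9990468027016995 [ 0.28626365  0.6878458  -0.65902737] [ 0.48853432 -0.15380007 -0.00980527]
79.18422188844201
[ 0.49138281 -0.15434426]
reacher in stage: s from mouth, y (mm) -238.98504013760197 -0.5437999383387004 jaw -79.98504013760197
```

View pics/s12.png

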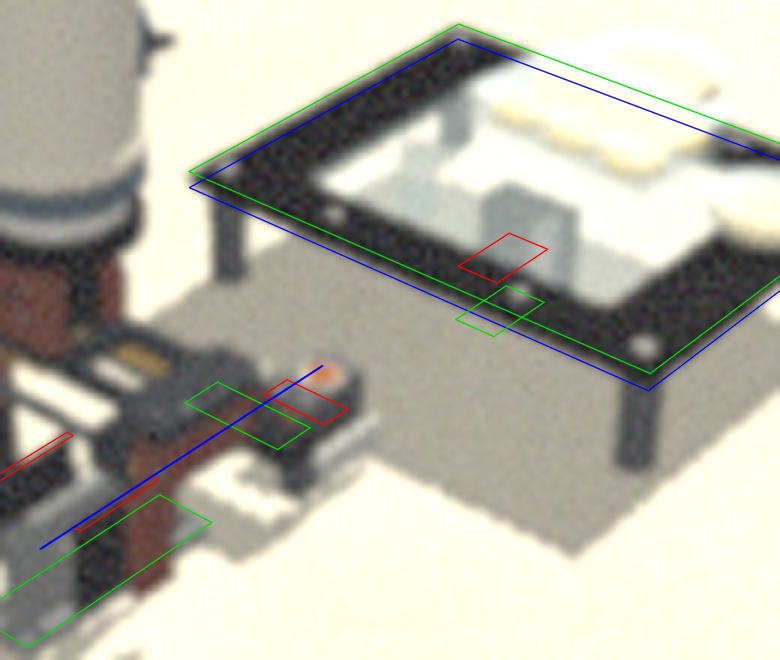

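Both jaws are open, contact forces are near zero, and the block is upright. Next I lift straight up.

Request:
{"method": "jog_arm", "body": {
  "steps": [
    [-1,[0,0,-0.1],0],
    [-1,[0,0,-0.2],0],
    [-1,[0,0,-0.3],0],
    [-1,[0,0,-0.4],0],
    [-1,[0,0,-0.5],0],
    [-1,[0,0,-0.6],0],
    [-1,[0,0,-0.6],0],
    [-1,[0,0,-0.6],0],
    [-1,[0,0,-0.6],0],
    [-1,[-0.6,0,0],0],
    [-1,[-0.8,0,0],0],
    [-1,[-0.8,0,0],0],
    [-1,[-0.8,0,0],0],
    [-1,[0,0,0],0],
    [-1,[0,0,0],0]
  ]
}}

```text
time_s: 36.1
tcp_pos: [0.4606, -0.3008, 0.1862]
tool_rot: [0.0, 0.771, 0.637, 0.0]
contact_force: [-0.0, 0.4, 0.0]
opening: 0.999
```

```bash
python3 look.py 13; python3 - <<'E'
from ov import *
r=[.49138,-.15434,np.radians(79.2)]; st=[.5575,.1985,np.radians(79.3)]
b=np.array([.49138,-.15434])+(.159+.0097)*np.array([np.cos(r[2]),np.sin(r[2])])
bx=reachb(r,.0318)+stageb(st)+[([*b,r[2]],rect(-.023,.023,-.013,.013,.034),B)]
overlay("top","pics/top13.png",bx,(210,170,350,270),5.7,"t13")
overlay("scene","pics/scene13.png",[],(150,150,390,330),3.3,"s13")
E
```

```text
36.1 0.9986125981580634 [-0.03583007  0.43444975  0.00858293] [ 0.46055716 -0.30080804  0.18621442]
79.17349675823057
[ 0.46340554 -0.30135276]
reacher in stage: s from mouth, y (mm) -388.6319185126828 -0.34755340714155786 jaw -229.63191851268277
```

View pics/t13.png

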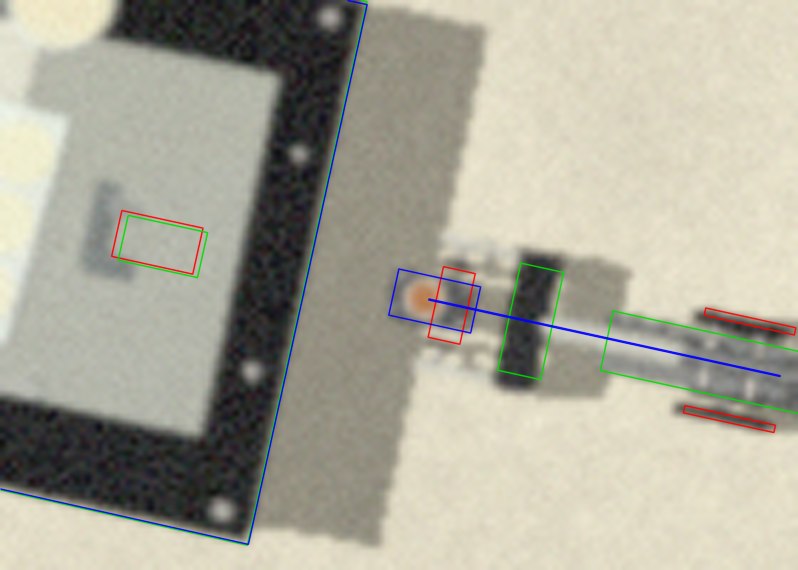

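View pics/s13.png

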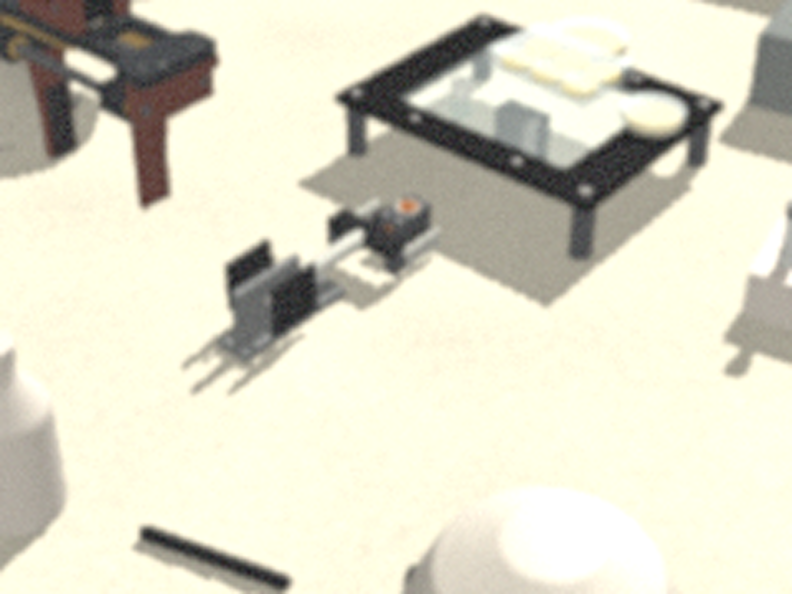

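View pics/top13.png

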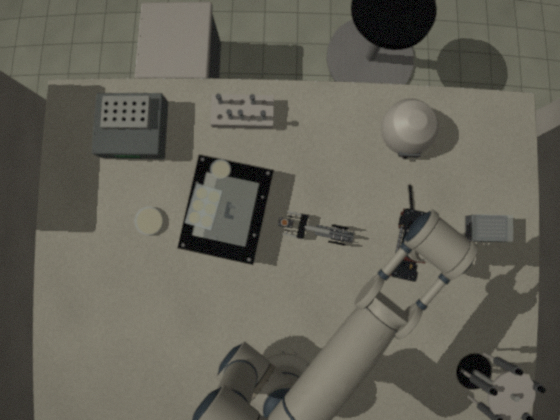

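```bash
python3 -c "
from rig import order; print(order.close_job())"
```

```text
the job is handed in; nothing more can be done
None
```

The filter block is out from under the stage, standing upright about 48 mm in front of it by my estimate. The reacher stands upright behind it with its jaws open. The job was handed in at about 36 s of the 69 s allowed.

- **Approach:** I gripped the trigger plates, first touching them about 57.8 mm apart, so the left plate sat at about +32 mm. I turned the reacher in line with the stage and slid the open jaws in around the free end of the block.
- **Squeeze and draw:** I closed to a 12.5 N limit on each plate. That should be about 7 N per pad; the opening reading suggests up to 8.5 N, still well under the 12 N that crushes it. Then I drew the block straight out, opened the gripper and lifted away.
- **Last checks:** The final top and scene pictures show block and reacher upright and the clip and bracket empty. The stage and the bystanders I could see look unmoved. The robot's contact force is about 0 N.

**Disagreements and gaps:**
- **Tool height:** The pictures and shadows showed the fingertips about 30 mm higher than the reported tool position. I went by the pictures, so the reported height fell just below zero while gripping. No table contact was felt.
- **Finding the block and vial:** The networks did not find the block and gave no reliable reading for the vial. I located the block by fitting the stage's outline and looking through its window. I had only a rough sight of the vial, well to the side of the path, and did not check it again at the end.

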